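# Clamp the casting mould

### The arm

A 6-joint arm with a two-finger parallel gripper is mounted at the origin on the work surface. World frame = base frame: x ahead of the robot, y to its left, z up, the work surface at z = 0. Lengths are in m, angles in rad, forces in N, time in s.
With the tool pointing down it reaches from about 0.375 to 0.9 m from the base axis. Payload 3.1 kg.
Tool frame: the origin (TCP) lies where the fingers leave the gripper's body, on its centre line; the fingertips stand 73 mm ahead of it and the grasp point (between the pads) lies 54 mm ahead of it; z points along the fingers, y is the line along which they close (so a half turn about z gives the same grasp; the last joint's range is limited). The gripper opens to 85 mm and grips with 20 to 120 N. Pads are 22 mm wide; open, the fingers measure 114 mm over their backs; the gripper's body (76 mm by 85 mm) begins 54 mm behind the grasp point. The pads swing forward as they close: fully open they stand 13 mm farther back than shut.
Start: joints at [-1.385, 0.527, 1.433, -0, 1.181, -0.178], TCP at [0.222, -0.584, 0.304] pointing down, gripper open.
Joint ranges: [-3.08, 3.08], [-0.75, 2.2], [0.22, 2.44], [-1.43, 4.57], [0, 2.65], [-2.85, 2.85]. Speed limits (rad/s): [2.79, 2.79, 3.14, 3.14, 3.14, 3.14].

### API

Orientations are given as a unit quaternion [x, y, z, w].
In Python, from station import manip gives the robot as it stands.
- The arm moves only by the shell command python3 -m crank 'ROWS' [FORCE]. ROWS is JSON, a list of rows, each an object with "dp": the shift along the tool's x, y, z normalised to -1 to 1, where 1 is 50 cm, a list of three; "delta_rot": the turn, a rotation vector about the tool's x, y, z normalised to -1 to 1, where 1 is 2 pi rad, a list of three; "fingers": the opening, from -1 (shut) to 1 (fully open). A call has 1 to 12 rows; each row shifts and turns the commanded pose from where the row before left it, along the tool's axes as they then stand; what a row does not reach is not made up. A row lasts 1/12 s, in which the tool goes at most 41.7 mm and 7.16 degrees, less where a joint would pass 70% of its speed; a pose out of reach is approached as far as the arm can. A call with a number of a shift or a turn outside -1 to 1 is refused whole. A call with a gripper value outside its range is refused whole. The fingers move at their own pace and stop on an object; FORCE is the grip in N (left out, the last holds). Time passes only in rows, so rows that do not move let the fingers close. It gives the time, the measured TCP pose, the force, the opening and the grip force at its end, in the units of the state.
- manip.sense(): the state, without advancing time (a new reading comes with each control period).
- manip.snapshot(name): name is "scene" or "top"; returns (picture, depth): 420x560x3 uint8, red, green, blue; 420x560 float32, m along the optical axis (not along the pixel's ray), 0 where there is no reading.
- manip.camera_model(name): a dict with "fx", "fy", "cx", "cy" (pixels), "origin" and "attitude" of the camera in the world. Camera axes: x right, y up, looking along -z (the intrinsics and any distortion apply to the point x, -y, -z); pixel columns grow to the right and rows downward; lengths in m; the calibration is good to about 2 mm. A picture is of the moment at which its call begins. camera_model takes no time and is no camera call.
- manip.sign_off(): hands the job in; it is judged then, once.
The state is a dict: "t": time; "q": joint angles; "qd": joint speeds; "tau": joint torques, N m; "tcp_pos": TCP position; "tool_rot": TCP orientation; "force": force on the tool from outside, world axes, zero at the start; "ft_torque": the same for the moment, N m; "finger_gap": opening from 0.0 (shut) to 1.0 (fully open); "gripper_force": force on a finger pad.
Only numpy, scipy, OpenCV 4.12 (cv2) and the standard library are available. Lean on these libraries where they do the work, as an engineer would, in place of code of your own. Each camera call takes 0.05 s, during which the arm holds its last target. There are 200 camera calls.

### The job

Close the plaster mould with the T-key. Two diagonally opposite wing nuts are already at about their yellow half-way marks: first turn the other two clockwise to theirs, then go round all four crosswise (a nut, the one diagonally opposite, then the other diagonal) and bring each fully tight to its stop at the green mark, turning the nuts only with the key and letting it settle on each by feel, without pressing or wrenching hard, as plaster cracks. Finally stand the key upright in its tray, let go, and leave everything else where it is.

Things in the scene. Friction and masses are not known exactly. Their poses are not given: they have to be found in the camera images.
- mould: white plaster casting mould under an aluminium cover plate (190 mm square, top 92 mm above the table) on a 220 mm plywood board, fixed to the table. Origin under its centre, z up. Four brass wing nuts a, b, c, d near its corners; a-c and b-d are the diagonals. A pouring collar 52 mm wide in the middle rises to 110 mm. More than about 80 N of the key on mould or nuts cracks the plaster.
- hole_a (a point): point on the plate's top on nut a's axis: x -65, y 65, z 92 mm in the mould's frame (axes as mould). Each nut: a round brass base 31 mm across, 8 mm high; on it an upright bar (wing) 34 long, 6 thick, 10 mm high, top rounded, one end red. It sits on a steel sleeve; sleeve heights differ, unmeasured: nut's underside 2 to 26 mm above plate, wing's top 20 to 44. It keeps its height in turning.
- hole_b (a point): the same for nut b: x 65, y 65, z 92 mm in the mould's frame
- hole_c (a point): the same for nut c: x 65, y -65, z 92 mm in the mould's frame
- hole_d (a point): the same for nut d: x -65, y -65, z 92 mm in the mould's frame
- nut_a (a joint): wing nut a, rad; grows clockwise seen from above (tightening). In the mould's frame the red wing end points at the angle 0.6 minus this value, anticlockwise from +x. 0.52 to 0.68 at the start, 0.6 at the yellow mark on the plate (half way), 1.2 at the green mark: a hard stop (tight). It stays where it is left; it resists with 0.13 N m, rising to 0.2 N m near the stop.
- nut_b (a joint): wing nut b, rad; grows clockwise seen from above (tightening). In the mould's frame the red wing end points at the angle 0.6 minus this value, anticlockwise from +x. 0 to 0.25 at the start, 0.6 at the yellow mark on the plate (half way), 1.2 at the green mark: a hard stop (tight). It stays where it is left; it resists with 0.13 N m, rising to 0.2 N m near the stop.
- nut_c (a joint): wing nut c, rad; grows clockwise seen from above (tightening). In the mould's frame the red wing end points at the angle 0.6 minus this value, anticlockwise from +x. 0.52 to 0.68 at the start, 0.6 at the yellow mark on the plate (half way), 1.2 at the green mark: a hard stop (tight). It stays where it is left; it resists with 0.13 N m, rising to 0.2 N m near the stop.
- nut_d (a joint): wing nut d, rad; grows clockwise seen from above (tightening). In the mould's frame the red wing end points at the angle 0.6 minus this value, anticlockwise from +x. 0 to 0.25 at the start, 0.6 at the yellow mark on the plate (half way), 1.2 at the green mark: a hard stop (tight). It stays where it is left; it resists with 0.13 N m, rising to 0.2 N m near the stop.
- key: loose steel T-key, 280 g, 98 mm tall, upright. Origin: centre of its underside, z up. Below, two jaws (32 mm long in x, out to 13 mm either side) leave an open slot 10 wide, 12 mm deep along x; it goes over a wing, rests on the nut's base, about 0.12 rad play each way. Shaft 14 mm thick. On top a blue crossbar along x: 68 long, 16 wide (y), 22 high, centre 87 mm above the origin; hold it across y.
- tray: square open wooden tray, 120 mm outside, 28 mm high, walls and floor 6 mm, fixed to the table. Origin under its centre, z up. The key stands in it at the start.
- vase: white ceramic vase, 120 mm wide, 200 mm tall; origin at centre of its foot. Not part of the job.
- brush_pot: round wooden pot of brushes, 68 mm wide, 190 mm tall with brushes; origin under its centre. Not part of the job.
- ink: small glass ink bottle, 38 mm wide, 62 mm tall; origin under its centre. Not part of the job.
- pepper_turning: turned wooden form, 72 mm wide, 140 mm tall; origin under its centre. Not part of the job.
- sharpening_block: wooden block 90 x 35 x 22 mm; origin under its centre. Not part of the job.
- paint_tin: flat dark metal paint tin, open, 85 x 130 x 25 mm; origin under its centre. Not part of the job.
- water_cup: blue cup, 72 mm wide, 70 mm tall; origin under its centre. Not part of the job.
There are look-alikes about, which are no part of the job. What is meant by the tray is not pink, and is the larger of those in its own colour. What is shaped like the key but orange or pink is not meant.

How it is judged:
By the outcome, as a careful person would: the job done as asked, in the order asked, and still so for the second after the job is handed in, with the robot touching nothing.
It also fails if it takes over 72 s, if anything falls off the work surface, if the arm or the gripper's body presses on something with over 40 N, if the wrist force passes 120 N, or if a joint passes its speed limit or range.

## Working session

There is one attempt and no reset: what is moved stays moved. The work goes in short steps, Python scripts to look and compute and a shell command to move; the robot and the scene stay as the last step left them, time stands still between calls to the robot, and variables do not carry over. Pictures are saved under pics/ and viewed, at most 10 in all, crops included, and the job is handed in when it is done.

```bash
ls; mkdir -p pics; python3 - <<'E'
from station import manip
import cv2
for n in("scene","top"):
    p,d=manip.snapshot(n); cv2.imwrite(f"pics/{n}0.png",cv2.cvtColor(p,cv2.COLOR_RGB2BGR)); print(manip.camera_model(n))
s=manip.sense();print(s)
E
```

```text
pics
{'fx': 495.3856221292888, 'fy': 495.3856221292888, 'cx': 277.0087011307291, 'cy': 212.1436469851204, 'origin': array([ 1.17164881, -0.48386123,  1.34230427]), 'attitude': array([0.23055248, 0.13237048, 0.49899348, 0.82482066])}
{'fx': 439.76884548057166, 'fy': 439.76884548057166, 'cx': 280.7580810444867, 'cy': 212.1813548268917, 'origin': array([ 0.36030119, -0.1321653 ,  1.29455612]), 'attitude': array([ 0.04030464, -0.05414398, -0.69650337,  0.71437177])}
{'t': 0.1, 'q': array([-1.38548551e+00,  5.28356894e-01,  1.43375834e+00, -1.46709772e-05,
        1.18139088e+00, -1.78498697e-01]), 'qd': array([-0.00072946, -0.00213028, -0.00328305, -0.00155678, -0.00065787,
        0.00162806]), 'tau': array([-3.03116140e-04, -4.43304062e+01, -1.78587109e+01, -1.80285870e-04,
        3.97506170e-03,  7.65572565e-06]), 'tcp_pos': array([ 0.22233094, -0.58358898,  0.30304639]), 'tool_rot': array([ 9.83499945e-01,  1.80905895e-01, -1.00423001e-05, -9.56705585e-04]), 'force': array([-0.23450079, -0.65707391,  0.34164829]), 'ft_torque': array([-0.01923784,  0.01506268, -0.05616852]), 'gripper_force': 0.0, 'finger_gap': 1.0042771714383416}
```

View pics/scene0.png

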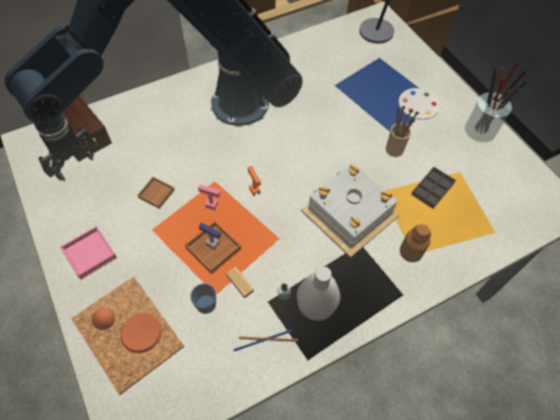

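View pics/top0.png

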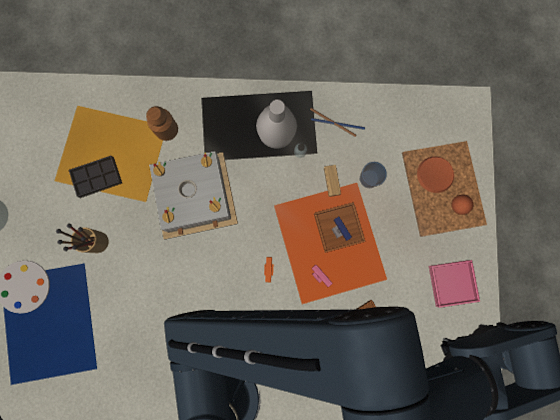

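The top view shows the candidates for the key: blue bar in the tray (343,229), orange (268,269) and pink (320,275). I choose the blue one. The candidate trays are the large brown one (340,228), the small brown one (about 365,305) and the pink one (455,283). I choose the large brown one. The mould is at (190,190), with nuts at (159,169), (207,160), (216,208) and (168,215).

```bash
cat > h.py <<'E'
import numpy as np, cv2
from station import manip
from scipy.spatial.transform import Rotation as R
def cloud(n):
    p,d=manip.snapshot(n); c=manip.camera_model(n)
    v,u=np.mgrid[:420,:560]
    P=np.stack([(u-c['cx'])/c['fx']*d,-(v-c['cy'])/c['fy']*d,-d],-1)
    W=P@R.from_quat(c['attitude']).as_matrix().T+c['origin']
    W[d==0]=np.nan
    return p,W
def ray(n,uv,z):
    c=manip.camera_model(n); uv=np.atleast_2d(uv)
    r=np.c_[(uv[:,0]-c['cx'])/c['fx'],-(uv[:,1]-c['cy'])/c['fy'],-np.ones(len(uv))]@R.from_quat(c['attitude']).as_matrix().T
    return c['origin']+r*((z-c['origin'][2])/r[:,2])[:,None]
def project(n,X):
    c=manip.camera_model(n); P=(np.atleast_2d(X)-c['origin'])@R.from_quat(c['attitude']).as_matrix()
    return np.c_[c['cx']-c['fx']*P[:,0]/P[:,2],c['cy']+c['fy']*P[:,1]/P[:,2]]
def rect(P):
    return cv2.minAreaRect((P[:,:2]*1000).astype(np.float32))
E
python3 - <<'E'
from h import *
for n,box in (("top",(120,125,250,250)),("scene",(290,150,410,260))):
    p,W=cloud(n); cv2.imwrite(f"pics/{n}1.png",cv2.cvtColor(p,cv2.COLOR_RGB2BGR))
    hsv=cv2.cvtColor(p,cv2.COLOR_RGB2HSV)
    z=W[...,2]
    print(n,"table z",np.nanmedian(z[300:310,120:140]) , np.isnan(z).mean())
    reg=np.zeros(z.shape,bool);x0,y0,x1,y1=box;reg[y0:y1,x0:x1]=1
    pl=W[reg&(z>.084)&(z<.100)]; print("plate",len(pl),rect(pl),np.median(pl[:,2]))
    bd=W[reg&(z>.008)&(z<.03)]; print("board z",len(bd), rect(bd) if len(bd)>5 else 0)
    top=(reg&(z>.104)).astype(np.uint8)
    k,l,s,c=cv2.connectedComponentsWithStats(top)
    for i in range(1,k):
        if s[i,4]>8: m=l==i; print("nut?",c[i].round(),s[i,4],np.nanmean(W[m],0).round(4),"zmax",np.nanpercentile(z[m],[50,90,97]).round(4))
    # key
    box2=(300,190,385,265) if n=="top" else (170,200,260,280)
    reg=np.zeros(z.shape,bool);x0,y0,x1,y1=box2;reg[y0:y1,x0:x1]=1
    m=reg&(z>.085)&(z<.13); P=W[m]; print("key",len(P),rect(P),np.median(P[:,2]), hsv[m].mean(0))
    m=reg&(z>.018)&(z<.035); P=W[m]; print("tray",len(P),rect(P))
    x0,y0,x1,y1=(x0-25,y0-25,x1+25,y1+25)
    cv2.imwrite(f"pics/k{n}.png",cv2.resize(cv2.cvtColor(p[y0:y1,x0:x1],cv2.COLOR_RGB2BGR),None,fx=4,fy=4,interpolation=2))
    x0,y0,x1,y1=box
    cv2.imwrite(f"pics/m{n}.png",cv2.resize(cv2.cvtColor(p[y0:y1,x0:x1],cv2.COLOR_RGB2BGR),None,fx=4,fy=4,interpolation=2))
a=cv2.imread("pics/mtop.png");b=cv2.imread("pics/ktop.png")
print(a.shape,b.shape)
H=500;im=np.zeros((H,790,3),np.uint8)
a=cv2.resize(a,(450,int(a.shape[0]*450/a.shape[1])));b=cv2.resize(b,(330,int(b.shape[0]*330/b.shape[1])))
im[:a.shape[0],:450]=a;im[:b.shape[0],460:790]=b;cv2.imwrite("pics/c1.png",im)
E
```

```text
top table z -0.0006692389359337358 0.004000850340136054
plate 4132 ((632.6005249023438, 117.49385833740234), (301.9702453613281, 189.26202392578125), 13.413905143737793) 0.09194094908376838
board z 832 ((614.9703369140625, 135.53933715820312), (340.8486022949219, 380.786376953125), 1.3039036989212036)
nut? [206. 161.] 101 [0.6556 0.0556 0.1113] zmax [0.11   0.1191 0.1205]
nut? [158. 170.] 111 [0.6256 0.182  0.1209] zmax [0.1195 0.1283 0.1303]
nut? [186. 188.] 92 [0.5791 0.1068 0.1093] zmax [0.1095 0.1119 0.1136]
nut? [214. 206.] 108 [0.53   0.0259 0.1271] zmax [0.1258 0.1349 0.1386]
nut? [167. 217.] 111 [0.4994 0.1513 0.1136] zmax [0.1126 0.1206 0.1226]
key 170 ((481.4219055175781, -323.02276611328125), (66.92556762695312, 16.69723892211914), 32.16384506225586) 0.1035024545504033 [116.88235294 104.97058824  83.97647059]
tray 476 ((518.5117797851562, -318.1550598144531), (174.04666137695312, 120.77208709716797), 16.66670036315918)
scene table z 0.009668473403619093 0.004030612244897959
plate 2854 ((636.7783203125, 118.47382354736328), (304.8282165527344, 191.39036560058594), 13.289164
[... 180 characters left out ...]
.1111] zmax [0.1099 0.1182 0.1199]
nut? [324. 191.] 94 [0.5354 0.0244 0.124 ] zmax [0.1234 0.133  0.1355]
nut? [354. 193.] 52 [0.574  0.1068 0.1075] zmax [0.1072 0.1105 0.1111]
nut? [386. 196.] 90 [0.6302 0.1815 0.1183] zmax [0.1172 0.1265 0.1278]
nut? [358. 201.] 12 [0.6036 0.1039 0.1081] zmax [0.1077 0.1123 0.1129]
nut? [355. 222.] 75 [0.6599 0.0554 0.1105] zmax [0.1095 0.1169 0.1189]
key 168 ((485.28607177734375, -322.6606750488281), (69.30097198486328, 19.327713012695312), 30.61255645751953) 0.10011241814044824 [114.36309524  74.92261905 102.45833333]
tray 592 ((487.1778564453125, -325.1430358886719), (147.9750518798828, 296.34259033203125), 89.28866577148438)
(500, 520, 3) (500, 540, 3)
```

View pics/c1.png

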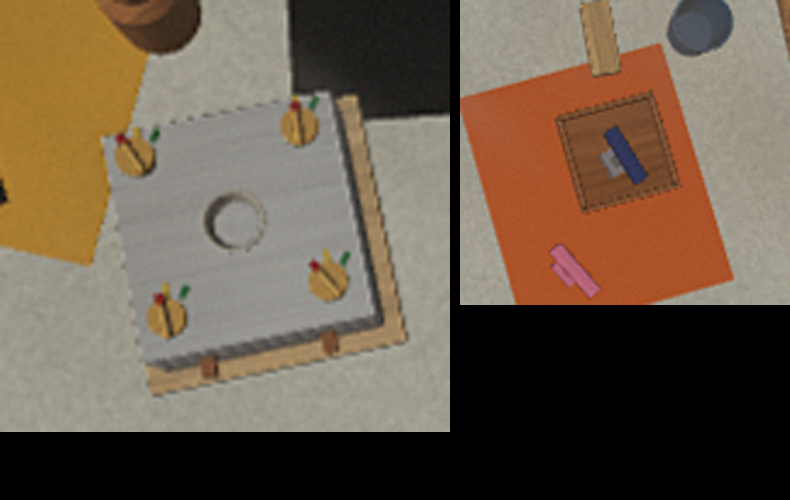

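The crop confirms a blue crossbar with a grey shaft, standing in the large brown tray on the orange mat. The red ends are off the yellow marks on the upper-left and lower-right nuts, so those are b and d. That makes a the lower-left nut, c the upper-right, and the mould's +x points up the image. Next I'll measure.

```bash
cat > meas.py <<'E'
from h import *
def comp(m,seed=None):
    k,l,s,c=cv2.connectedComponentsWithStats(m.astype(np.uint8),connectivity=8)
    return l==1+np.argmax(s[1:,4])
def nutinfo(n,W,p,C,yaw):
    z=W[...,2]; Rm=np.array([[np.cos(yaw),-np.sin(yaw)],[np.sin(yaw),np.cos(yaw)]]); out={}
    for k,o in dict(a=(-65,65),b=(65,65),c=(65,-65),d=(-65,-65)).items():
        h=C+Rm@np.array(o)/1000
        m=(np.hypot(W[...,0]-h[0],W[...,1]-h[1])<.022)&(z>.1)
        zt=np.percentile(z[m],96); w=W[m&(z>zt-.0065)]; b=W[m&(z<zt-.006)]
        q=w[:,:2]-w[:,:2].mean(0); e=np.linalg.svd(q,full_matrices=False)[2][0]; a=np.arctan2(e[1],e[0])-yaw
        a=(a+np.pi/2)%np.pi-np.pi/2
        out[k]=(h.round(4),W[m][:,:2].mean(0).round(4),w[:,:2].mean(0).round(4),"ztop %.4f"%zt,"basez %.4f"%np.median(b[:,2]),"ang %.3f"%a,len(w))
    return out
E
python3 - <<'E'
from meas import *
for n in("top","scene"):
    p,W=cloud(n); z=W[...,2]; dz={"top":0,"scene":-.0025}[n]
    reg=(W[...,0]<.72)&(W[...,1]>-.02)&(W[...,1]<.23)&(W[...,0]>.44)
    m=comp(reg&(abs(z-.092-dz)<.005)); 
    cs=cv2.findContours(m.astype(np.uint8),0,1)[0]; c=max(cs,key=len)[:,0].astype(float)
    r=rect(ray(n,c,.092)); print(n,"plate",r)
    C=np.array(r[0])/1000; yaw=np.deg2rad(r[2] if r[2]<45 else r[2]-90)
    for k,v in nutinfo(n,W,p,C,yaw).items(): print(k,*v)
    m=(abs(W[...,0]-.483)<.06)&(abs(W[...,1]+.323)<.06)&(z>.09)
    m=comp(m); c=np.argwhere(m)[:,::-1].astype(float); r=rect(ray(n,c,.098)); print("key ray",r, rect(W[m]), W[m].mean(0))
    # tray: rim points
    m=(abs(W[...,0]-.483)<.09)&(abs(W[...,1]+.323)<.09)&(abs(z-.028-dz)<.006); m=comp(m)
    print("tray",m.sum(),rect(W[m]))
    hsv=cv2.cvtColor(p,cv2.COLOR_RGB2HSV)
E
```

```text
top plate ((577.8851928710938, 104.09043884277344), (189.50985717773438, 187.89755249023438), 13.648690223693848)
a [0.4994 0.1519] [0.4994 0.1513] [0.5005 0.1521] ztop 0.1217 basez 0.1108 ang 0.102 37
b [0.6257 0.1826] [0.6255 0.1818] [0.6252 0.1827] ztop 0.1309 basez 0.1185 ang 0.401 30
c [0.6564 0.0563] [0.6555 0.0558] [0.6563 0.0565] ztop 0.1203 basez 0.1087 ang -0.095 26
d [0.5301 0.0256] [0.5301 0.026 ] [0.5318 0.0281] ztop 0.1382 basez 0.1247 ang 0.504 22
key ray ((481.3180236816406, -322.63995361328125), (67.3447494506836, 18.752500534057617), 32.16225051879883) ((481.5352783203125, -323.102783203125), (67.08959197998047, 17.843727111816406), 32.37628936767578) [ 0.48083232 -0.32207776  0.10324981]
tray 339 ((492.5928955078125, -325.7451477050781), (119.82742309570312, 120.62165832519531), 16.5684757232666)
scene plate ((583.3002319335938, 102.68185424804688), (188.80223083496094, 189.6820526123047), 13.666757583618164)
a [0.5048 0.1505] [0.504  0.1508] [0.5038 0.1516] ztop 0.1196 basez 0.1075 ang 0.259 26
b [0.6311 0.1812] [0.6307 0.181 ] [0.6311 0.1838] ztop 0.1283 basez 0.1163 ang 0.401 25
c [0.6618 0.0549] [0.6604 0.0556] [0.6623 0.0566] ztop 0.1189 basez 0.1065 ang 0.004 26
d [0.5355 0.0242] [0.5354 0.0245] [0.5341 0.0259] ztop 0.1333 basez 0.1212 ang 0.469 27
key ray ((485.9598388671875, -322.83038330078125), (71.72164916992188, 20.74639320373535), 33.57229232788086) ((485.0382080078125, -322.510498046875), (67.697021484375, 17.25701141357422), 32.3443717956543) [ 0.48594508 -0.32310963  0.09934527]
tray 293 ((495.764892578125, -325.04913330078125), (123.04537200927734, 121.25100708007812), 16.68378257751465)
```

```bash
cat > go.py <<'E'
import sys
from h import *
def go(x,y,z,yaw):
    s=manip.sense(); M=R.from_quat(s['tool_rot']).as_matrix(); a=np.arctan2(M[1,0],M[0,0])
    d=M.T@(np.array([x,y,z])-s['tcp_pos']); dr=-((yaw-a+np.pi/2)%np.pi-np.pi/2)
    print("t %.2f tcp %s yaw %.3f tilt %.3f q1 %.2f q6 %.2f F %s T %s gap %.3f"%(s['t'],s['tcp_pos'].round(4),a,np.hypot(M[0,2],M[1,2]),s['q'][0],s['q'][5],s['force'].round(1),s['ft_torque'].round(2),s['finger_gap']))
    print("dp units",(d/.5).round(4),"|d| mm %.1f"%(1e3*np.linalg.norm(d)),"rot z units %.4f (rad %.3f)"%(dr/2/np.pi,dr))
go(*map(float,sys.argv[1:5]))
E
python3 -m crank '[{"dp":[0.067,-0.03,0],"delta_rot":[0,0,0],"fingers":0},{"dp":[0.067,-0.03,0],"delta_rot":[0,0,0],"fingers":0},{"dp":[0.067,-0.03,0],"delta_rot":[0,0,0],"fingers":0},{"dp":[0.067,-0.03,0],"delta_rot":[0,0,0],"fingers":0},{"dp":[0.067,-0.03,0],"delta_rot":[0,0,0],"fingers":0},{"dp":[0.067,-0.03,0],"delta_rot":[0,0,0],"fingers":0},{"dp":[0.067,-0.03,0],"delta_rot":[0,0,0],"fingers":0},{"dp":[0.067,-0.03,0],"delta_rot":[0,0,0],"fingers":0},{"dp":[0.067,-0.03,0],"delta_rot":[0,0,0],"fingers":0},{"dp":[0.067,-0.03,0],"delta_rot":[0,0,0],"fingers":0},{"dp":[0,0,0],"delta_rot":[0,0,-0.016],"fingers":0},{"dp":[0,0,0],"delta_rot":[0,0,-0.016],"fingers":0}]'
python3 go.py .483 -.323 .147 .564
```

```text
t: 1.3
tcp_pos: [0.4837, -0.3224, 0.3039]
tool_rot: [0.959, 0.283, 0.0, 0.0]
force: [0.4, 0.4, 0.5]
finger_gap: 0.499
gripper_force: 0.0
t 1.30 tcp [ 0.4837 -0.3224  0.3039] yaw 0.574 tilt 0.000 q1 -0.78 q6 0.22 F [0.4 0.4 0.5] T [-0.03  0.02  0.01] gap 0.499
dp units [-1.800e-03  1.000e-04  3.139e-01] |d| mm 156.9 rot z units 0.0016 (rad 0.010)
```

```bash
python3 -m crank '[{"dp":[0,0,0.07],"delta_rot":[0,0,0],"fingers":0},{"dp":[0,0,0.07],"delta_rot":[0,0,0],"fingers":0},{"dp":[0,0,0.07],"delta_rot":[0,0,0],"fingers":0},{"dp":[-0.001,0,0.06],"delta_rot":[0,0,0],"fingers":0},{"dp":[0,0,0.03],"delta_rot":[0,0,0],"fingers":0},{"dp":[0,0,0.014],"delta_rot":[0,0,0],"fingers":0},{"dp":[0,0,0],"delta_rot":[0,0,0],"fingers":-1},{"dp":[0,0,0],"delta_rot":[0,0,0],"fingers":-1},{"dp":[0,0,0],"delta_rot":[0,0,0],"fingers":-1},{"dp":[0,0,0],"delta_rot":[0,0,0],"fingers":-1},{"dp":[0,0,0],"delta_rot":[0,0,0],"fingers":-1},{"dp":[0,0,0],"delta_rot":[0,0,0],"fingers":-1}]' 60
python3 go.py .483 -.323 .3 .564
```

```text
t: 2.3
tcp_pos: [0.4819, -0.3251, 0.1477]
tool_rot: [0.96, 0.279, 0.0, 0.001]
force: [1.2, 0.5, -1.7]
finger_gap: 0.175
gripper_force: 60.8
t 2.30 tcp [ 0.4819 -0.3251  0.1477] yaw 0.565 tilt 0.001 q1 -0.79 q6 0.22 F [ 1.2  0.5 -1.7] T [-0.    0.03 -0.05] gap 0.175
dp units [ 0.0043 -0.0019 -0.3047] |d| mm 152.4 rot z units 0.0001 (rad 0.001)
```

```bash
python3 -m crank '[{"dp":[0,0,-0.02],"delta_rot":[0,0,0],"fingers":-1},{"dp":[0,0,-0.06],"delta_rot":[0,0,0],"fingers":-1},{"dp":[0,0,-0.08],"delta_rot":[0,0,0],"fingers":-1},{"dp":[0,0,-0.08],"delta_rot":[0,0,0],"fingers":-1},{"dp":[0,0,-0.08],"delta_rot":[0,0,0],"fingers":-1},{"dp":[0,0,0],"delta_rot":[0,0,0],"fingers":-1},{"dp":[0,0,0],"delta_rot":[0,0,0],"fingers":-1}]'
for i in 1 2; do python3 go.py .6284 .1819 .3077 .638; done
python3 - <<'E'
from h import *
s=manip.sense();t=s['tcp_pos'];print(s['tcp_pos'].round(4))
p,W=cloud("scene"); cv2.imwrite("pics/s2.png",cv2.resize(cv2.cvtColor(p[100:300,120:320],cv2.COLOR_RGB2BGR),None,fx=3,fy=3,interpolation=2))
m=(np.hypot(W[...,0]-t[0],W[...,1]-t[1])<.045)&(W[...,2]>t[2]-.15)&(W[...,2]<t[2]-.08); print(m.sum(),W[m].mean(0), np.percentile(W[m][:,2],[2,10,50]))
p,W=cloud("top");m=(np.hypot(W[...,0]-t[0],W[...,1]-t[1])<.045)&(W[...,2]>t[2]-.15)&(W[...,2]<t[2]-.04); print(m.sum())
E
```

```text
t: 2.88
tcp_pos: [0.4825, -0.3257, 0.3108]
tool_rot: [0.96, 0.279, 0.002, 0.003]
force: [0.1, -0.7, -2.9]
finger_gap: 0.18
gripper_force: 60.8
t 2.88 tcp [ 0.4825 -0.3257  0.3108] yaw 0.565 tilt 0.008 q1 -0.79 q6 0.22 F [ 0.1 -0.7 -2.9] T [ 0.03  0.03 -0.  ] gap 0.180
dp units [ 0.7899 -0.7012  0.0022] |d| mm 528.1 rot z units -0.0116 (rad -0.073)
t 2.88 tcp [ 0.4825 -0.3257  0.3108] yaw 0.565 tilt 0.008 q1 -0.79 q6 0.22 F [ 0.1 -0.7 -2.9] T [ 0.03  0.03 -0.  ] gap 0.180
dp units [ 0.7899 -0.7012  0.0022] |d| mm 528.1 rot z units -0.0116 (rad -0.073)
[ 0.4825 -0.3257  0.3108]
157 [ 0.4923525  -0.32617643  0.19048484] [0.16881829 0.17455279 0.18971877]
49
```

View pics/s2.png

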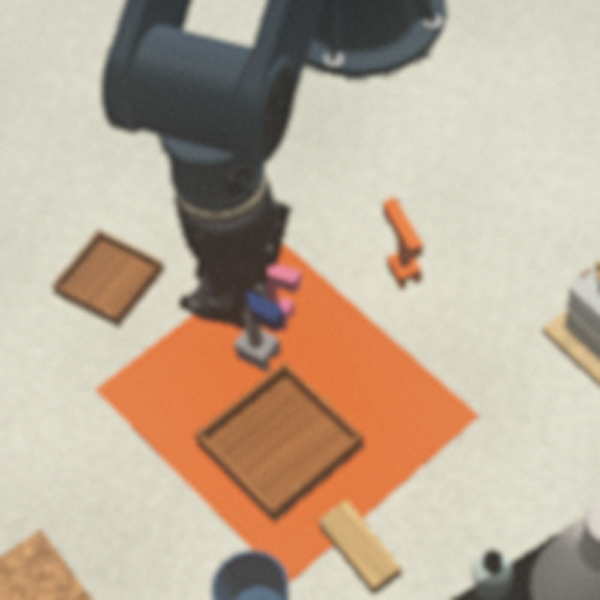

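The key is held upright, clear of the tray, at (260,330) in the crop. Next I go above nut b.

```bash
python3 -m crank '[{"dp":[0.04,-0.035,0],"delta_rot":[0,0,0],"fingers":-1},{"dp":[0.06,-0.054,0],"delta_rot":[0,0,0],"fingers":-1},{"dp":[0.06,-0.054,0],"delta_rot":[0,0,0],"fingers":-1},{"dp":[0.06,-0.054,0],"delta_rot":[0,0,0],"fingers":-1},{"dp":[0.06,-0.054,0],"delta_rot":[0,0,0],"fingers":-1},{"dp":[0.06,-0.054,0],"delta_rot":[0,0,0],"fingers":-1},{"dp":[0.06,-0.054,0],"delta_rot":[0,0,0],"fingers":-1},{"dp":[0.06,-0.054,0],"delta_rot":[0,0,0],"fingers":-1},{"dp":[0.06,-0.054,0],"delta_rot":[0,0,0],"fingers":-1},{"dp":[0.06,-0.054,0],"delta_rot":[0,0,0],"fingers":-1},{"dp":[0.06,-0.054,0],"delta_rot":[0,0,0],"fingers":-1},{"dp":[0.06,-0.054,0],"delta_rot":[0,0,0],"fingers":-1}]'
python3 -m crank '[{"dp":[0.06,-0.054,0],"delta_rot":[0,0,0],"fingers":-1},{"dp":[0.03,-0.02,0],"delta_rot":[0,0,0],"fingers":-1},{"dp":[0,0,0],"delta_rot":[0,0,-0.0116],"fingers":-1},{"dp":[0,0,0],"delta_rot":[0,0,0],"fingers":-1},{"dp":[0,0,0],"delta_rot":[0,0,0],"fingers":-1}]'
python3 go.py .6284 .1819 .28 .638
```

```text
t: 3.98
tcp_pos: [0.6078, 0.13, 0.304]
tool_rot: [0.96, 0.279, -0.003, -0.001]
force: [0.4, -0.5, -1.6]
finger_gap: 0.177
gripper_force: 60.8
t: 4.4
tcp_pos: [0.6259, 0.1834, 0.3042]
tool_rot: [0.95, 0.313, -0.003, -0.0]
force: [-0.7, -0.7, -2.8]
finger_gap: 0.173
gripper_force: 60.9
t 4.40 tcp [0.6259 0.1834 0.3042] yaw 0.637 tilt 0.006 q1 0.11 q6 1.05 F [-0.7 -0.7 -2.8] T [ 0.04 -0.03 -0.04] gap 0.173
dp units [0.0024 0.0055 0.0484] |d| mm 24.4 rot z units -0.0002 (rad -0.001)
```

```bash
cat > keychk.py <<'E'
from h import *
s=manip.sense();t=s['tcp_pos']; ims=[]
for n in("scene","top"):
    p,W=cloud(n); c=manip.camera_model(n)
    r=W-t
    m=(np.hypot(r[...,0],r[...,1])<.02)&(r[...,2]>-.124)&(r[...,2]<-.085)
    if m.sum()>8:
        P=W[m]; v=(P-c['origin']).mean(0)[:2]; v/=np.linalg.norm(v)
        print(n,m.sum(),"shaft centre est - tcp mm",((P.mean(0)[:2]+.0055*v-t[:2])*1e3).round(1),"std",(P.std(0)*1e3).round(1),"view dir",v.round(2))
    u=project(n,t-[0,0,.15])[0].astype(int)
    ims.append(cv2.resize(cv2.cvtColor(p[u[1]-50:u[1]+50,u[0]-50:u[0]+50],cv2.COLOR_RGB2BGR),(400,400),interpolation=2))
import sys
cv2.imwrite(sys.argv[1],np.hstack(ims))
E
python3 keychk.py pics/b1.png
```

```text
scene 92 shaft centre est - tcp mm [0.3 2.6] std [ 8.2  7.3 10.4] view dir [-0.63  0.78]
top 42 shaft centre est - tcp mm [ 1.7 -5.3] std [8.4 4.7 3.8] view dir [0.65 0.76]
```

View pics/b1.png

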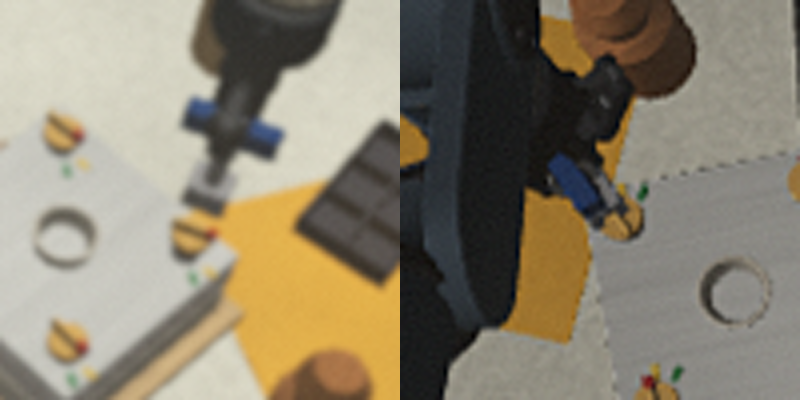

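The scene crop shows the key just above nut b, with its jaws (210,190) over the brass (195,235). The slot and the wing look parallel. Next I measure the offset along the bar.

```bash
python3 - <<'E'
from h import *
s=manip.sense();t=s['tcp_pos'];M=R.from_quat(s['tool_rot']).as_matrix()
for n,b in(("scene",[.0025,-.0007,-.0025]),("top",[-.0025,.0007,0])):
    p,W=cloud(n);h=cv2.cvtColor(p,cv2.COLOR_RGB2HSV)
    L=(W-np.array(b)-t)@M
    m=(h[...,0]>100)&(h[...,0]<130)&(h[...,1]>90)&(np.linalg.norm(L[...,:2],axis=-1)<.05)&(L[...,2]>.03)&(L[...,2]<.08)
    P=L[m]*1e3; print(n,m.sum(),"x ext",np.percentile(P[:,0],[1,99]).round(1),"y",np.percentile(P[:,1],[3,50,97]).round(1),"z",np.percentile(P[:,2],[3,50,97]).round(1))
E
```

```text
scene 37 x ext [-29.1  29.9] y [-6.1  0.3  7.1] z [39.2 43.5 47.2]
top 94 x ext [-31.6   5.5] y [-3.3  3.8 11. ] z [38.9 43.1 51. ]
```

```bash
python3 -m crank '[{"dp":[0.0024,0.0055,0.02],"delta_rot":[0,0,0],"fingers":-1},{"dp":[0,0,0.02],"delta_rot":[0,0,0],"fingers":-1},{"dp":[0,0,0.01],"delta_rot":[0,0,0],"fingers":-1},{"dp":[0,0,0],"delta_rot":[0,0,0],"fingers":-1},{"dp":[0,0,0],"delta_rot":[0,0,0],"fingers":-1}]'
python3 go.py .6284 .1819 .26 .638
```

```text
t: 5.02
tcp_pos: [0.6294, 0.1817, 0.2809]
tool_rot: [0.95, 0.313, -0.001, -0.0]
force: [1.1, 0.2, -3.6]
finger_gap: 0.173
gripper_force: 60.8
t 5.02 tcp [0.6294 0.1817 0.2809] yaw 0.637 tilt 0.002 q1 0.11 q6 1.04 F [ 1.1  0.2 -3.6] T [0.02 0.02 0.01] gap 0.173
dp units [-0.0012 -0.0015  0.0417] |d| mm 20.9 rot z units -0.0001 (rad -0.001)
```

```bash
python3 -m crank '[{"dp":[-0.001,-0.001,0.008],"delta_rot":[0,0,0],"fingers":-1},{"dp":[0,0,0.006],"delta_rot":[0,0,0],"fingers":-1},{"dp":[0,0,0.005],"delta_rot":[0,0,0],"fingers":-1},{"dp":[0,0,0.005],"delta_rot":[0,0,0],"fingers":-1},{"dp":[0,0,0],"delta_rot":[0,0,0],"fingers":-1}]'
python3 go.py .6284 .1819 .26 .638
python3 -m crank '[{"dp":[0,0,0.004],"delta_rot":[0,0,0],"fingers":-1},{"dp":[0,0,0.004],"delta_rot":[0,0,0],"fingers":-1},{"dp":[0,0,0],"delta_rot":[0,0,0],"fingers":-1}]'
python3 go.py .6284 .1819 .26 .638
```

```text
t: 5.43
tcp_pos: [0.6288, 0.182, 0.2693]
tool_rot: [0.95, 0.314, -0.001, -0.0]
force: [1.7, 0.2, -2.8]
finger_gap: 0.178
gripper_force: 60.8
t 5.43 tcp [0.6288 0.182  0.2693] yaw 0.638 tilt 0.001 q1 0.11 q6 1.04 F [ 1.7  0.2 -2.8] T [ 0.04 -0.04  0.  ] gap 0.178
dp units [-0.0007 -0.0002  0.0186] |d| mm 9.3 rot z units -0.0000 (rad -0.000)
t: 5.68
tcp_pos: [0.6289, 0.182, 0.2655]
tool_rot: [0.95, 0.314, -0.0, -0.0]
force: [-0.2, -0.4, -2.9]
finger_gap: 0.176
gripper_force: 60.9
t 5.68 tcp [0.6289 0.182  0.2655] yaw 0.638 tilt 0.001 q1 0.11 q6 1.04 F [-0.2 -0.4 -2.9] T [0.08 0.03 0.01] gap 0.176
dp units [-0.0009 -0.0003  0.011 ] |d| mm 5.5 rot z units -0.0000 (rad -0.000)
```

```bash
python3 -m crank '[{"dp":[0,0,0.003],"delta_rot":[0,0,0],"fingers":-1},{"dp":[0,0,0.003],"delta_rot":[0,0,0],"fingers":-1},{"dp":[0,0,0.002],"delta_rot":[0,0,0],"fingers":-1},{"dp":[0,0,0],"delta_rot":[0,0,0],"fingers":-1}]'
python3 -m crank '[{"dp":[0,0,0.003],"delta_rot":[0,0,0],"fingers":-1},{"dp":[0,0,0],"delta_rot":[0,0,0],"fingers":-1}]'
python3 go.py .6284 .1819 .26 .638
```

```text
t: 6.02
tcp_pos: [0.629, 0.1821, 0.2616]
tool_rot: [0.95, 0.313, -0.0, -0.0]
force: [-0.6, 0.8, -3.4]
finger_gap: 0.18
gripper_force: 60.9
t: 6.18
tcp_pos: [0.6291, 0.1821, 0.2604]
tool_rot: [0.95, 0.313, 0.0, -0.0]
force: [-0.2, 1.0, -3.2]
finger_gap: 0.177
gripper_force: 60.9
t 6.18 tcp [0.6291 0.1821 0.2604] yaw 0.638 tilt 0.000 q1 0.11 q6 1.04 F [-0.2  1.  -3.2] T [0.2  0.14 0.02] gap 0.177
dp units [-0.0014 -0.0004  0.0008] |d| mm 0.8 rot z units -0.0000 (rad -0.000)
```

```bash
python3 -m crank '[{"dp":[0,0,0.002],"delta_rot":[0,0,0],"fingers":-1},{"dp":[0,0,0.002],"delta_rot":[0,0,0],"fingers":-1},{"dp":[0,0,0],"delta_rot":[0,0,0],"fingers":-1}]'
python3 go.py .6284 .1819 .26 .638
```

```text
t: 6.43
tcp_pos: [0.6293, 0.1823, 0.2602]
tool_rot: [0.95, 0.314, 0.001, 0.0]
force: [-2.0, 1.8, 4.7]
finger_gap: 0.17
gripper_force: 62.2
t 6.43 tcp [0.6293 0.1823 0.2602] yaw 0.638 tilt 0.001 q1 0.11 q6 1.04 F [-2.   1.8  4.7] T [ 0.21  0.59 -0.  ] gap 0.170
dp units [-0.0018 -0.0004  0.0005] |d| mm 1.0 rot z units -0.0000 (rad -0.000)
```

```bash
python3 -m crank '[{"dp":[0,0,0],"delta_rot":[0,0,0.01],"fingers":-1},{"dp":[0,0,0],"delta_rot":[0,0,0.01],"fingers":-1},{"dp":[0,0,0],"delta_rot":[0,0,0.005],"fingers":-1},{"dp":[0,0,0],"delta_rot":[0,0,0],"fingers":-1}]'
python3 go.py .6284 .1819 .26 .118
python3 -m crank '[{"dp":[0,0,0],"delta_rot":[0,0,0.01],"fingers":-1},{"dp":[0,0,0],"delta_rot":[0,0,0.01],"fingers":-1},{"dp":[0,0,0],"delta_rot":[0,0,0.01],"fingers":-1},{"dp":[0,0,0],"delta_rot":[0,0,0.01],"fingers":-1},{"dp":[0,0,0],"delta_rot":[0,0,0],"fingers":-1}]'
python3 go.py .6284 .1819 .26 .118
```

```text
t: 6.77
tcp_pos: [0.6287, 0.1826, 0.2603]
tool_rot: [0.971, 0.238, 0.0, -0.001]
force: [-3.3, 1.7, 5.5]
finger_gap: 0.176
gripper_force: 62.4
t 6.77 tcp [0.6287 0.1826 0.2603] yaw 0.480 tilt 0.001 q1 0.11 q6 1.20 F [-3.3  1.7  5.5] T [0.33 0.82 0.07] gap 0.176
dp units [-0.0011  0.0011  0.0005] |d| mm 0.8 rot z units 0.0576 (rad 0.362)
t: 7.18
tcp_pos: [0.6284, 0.1828, 0.2603]
tool_rot: [0.994, 0.114, -0.0, -0.001]
force: [-3.7, 1.2, 7.4]
finger_gap: 0.177
gripper_force: 62.5
t 7.18 tcp [0.6284 0.1828 0.2603] yaw 0.228 tilt 0.001 q1 0.11 q6 1.45 F [-3.7  1.2  7.4] T [0.42 0.94 0.09] gap 0.177
dp units [-0.0004  0.0017  0.0005] |d| mm 0.9 rot z units 0.0175 (rad 0.110)
```

```bash
python3 -m crank '[{"dp":[0,0,0],"delta_rot":[0,0,0.009],"fingers":-1},{"dp":[0,0,0],"delta_rot":[0,0,0.0085],"fingers":-1},{"dp":[0,0,0],"delta_rot":[0,0,0],"fingers":-1},{"dp":[0,0,0],"delta_rot":[0,0,0],"fingers":-1}]'
python3 go.py .6284 .1819 .3 .238
python3 -m crank '[{"dp":[0,0,0],"delta_rot":[0,0,-0.01],"fingers":-1},{"dp":[0,0,0],"delta_rot":[0,0,-0.006],"fingers":-1},{"dp":[0,0,-0.01],"delta_rot":[0,0,0],"fingers":-1},{"dp":[0,0,-0.03],"delta_rot":[0,0,0],"fingers":-1},{"dp":[0,0,-0.04],"delta_rot":[0,0,0],"fingers":-1},{"dp":[0,0,-0.02],"delta_rot":[0,0,0],"fingers":-1}]'
python3 go.py .5328 .0249 .308 .73
python3 - <<'E'
from meas import *
s=manip.sense();t=s['tcp_pos']
p,W=cloud("scene")
for k,v in nutinfo("scene",W,p,np.array([.5833,.1027]),.2383).items(): print(k,*v)
p,W=cloud("top")
cv2.imwrite("pics/t3.png",cv2.resize(cv2.cvtColor(p[125:250,120:250],cv2.COLOR_RGB2BGR),None,fx=4,fy=4,interpolation=2))
E
```

```text
t: 7.52
tcp_pos: [0.6283, 0.1827, 0.2603]
tool_rot: [0.998, 0.06, -0.0, -0.001]
force: [-3.9, 1.9, 6.7]
finger_gap: 0.178
gripper_force: 62.4
t 7.52 tcp [0.6283 0.1827 0.2603] yaw 0.120 tilt 0.001 q1 0.11 q6 1.56 F [-3.9  1.9  6.7] T [0.34 0.97 0.04] gap 0.178
dp units [-0.0001  0.0014 -0.0795] |d| mm 39.7 rot z units -0.0188 (rad -0.118)
t: 8.02
tcp_pos: [0.6301, 0.1818, 0.3103]
tool_rot: [0.994, 0.109, 0.002, 0.0]
force: [0.2, -0.4, -1.9]
finger_gap: 0.177
gripper_force: 61.0
t 8.02 tcp [0.6301 0.1818 0.3103] yaw 0.219 tilt 0.004 q1 0.11 q6 1.46 F [ 0.2 -0.4 -1.9] T [-0.01 -0.05  0.01] gap 0.177
dp units [-0.2582  0.264   0.004 ] |d| mm 184.6 rot z units -0.0813 (rad -0.511)
a [0.5048 0.1505] [0.5043 0.1507] [0.4919 0.1555] ztop 0.6362 basez 0.6128 ang 0.807 98
b [0.6311 0.1812] [0.6361 0.1795] [0.6329 0.1808] ztop 0.5707 basez 0.1949 ang 1.350 220
c [0.6618 0.0549] [0.6605 0.0556] [0.6598 0.0562] ztop 0.1168 basez 0.1065 ang -0.029 33
d [0.5355 0.0242] [0.5356 0.0242] [0.5343 0.0265] ztop 0.1343 basez 0.1215 ang 0.528 26
```

```bash
python3 -m crank '[{"dp":[-0.0516,0.0528,0],"delta_rot":[0,0,0],"fingers":-1},{"dp":[-0.0516,0.0528,0],"delta_rot":[0,0,0],"fingers":-1},{"dp":[-0.0516,0.0528,0],"delta_rot":[0,0,0],"fingers":-1},{"dp":[-0.0516,0.0528,0],"delta_rot":[0,0,0],"fingers":-1},{"dp":[-0.0516,0.0528,0],"delta_rot":[0,0,0],"fingers":-1},{"dp":[0,0,0],"delta_rot":[0,0,-0.0163],"fingers":-1},{"dp":[0,0,0],"delta_rot":[0,0,-0.0163],"fingers":-1},{"dp":[0,0,0],"delta_rot":[0,0,-0.0163],"fingers":-1},{"dp":[0,0,0],"delta_rot":[0,0,-0.0163],"fingers":-1},{"dp":[0,0,0],"delta_rot":[0,0,-0.0163],"fingers":-1},{"dp":[0,0,0],"delta_rot":[0,0,0],"fingers":-1}]'
python3 go.py .5328 .0249 .272 .74
python3 - <<'E'
from meas import *
for n,C in(("scene",[.5833,.1027]),("top",[.5779,.1041])):
    p,W=cloud(n); print(n)
    for k,v in nutinfo(n,W,p,np.array(C),.2383).items(): print(k,*v)
    if n=="top": cv2.imwrite("pics/t3.png",cv2.resize(cv2.cvtColor(p[125:250,120:250],cv2.COLOR_RGB2BGR),None,fx=4,fy=4,interpolation=2))
E
```

```text
t: 9.03
tcp_pos: [0.5315, 0.0248, 0.3075]
tool_rot: [0.934, 0.358, -0.001, -0.0]
force: [1.0, 0.1, -3.2]
finger_gap: 0.173
gripper_force: 60.5
t 9.03 tcp [0.5315 0.0248 0.3075] yaw 0.733 tilt 0.002 q1 -0.16 q6 0.67 F [ 1.   0.1 -3.2] T [-0.03 -0.04  0.05] gap 0.173
dp units [0.0021 0.0017 0.0709] |d| mm 35.5 rot z units -0.0011 (rad -0.007)
scene
a [0.5048 0.1505] [0.504  0.1508] [0.5043 0.1524] ztop 0.1189 basez 0.1073 ang 0.111 27
b [0.6311 0.1812] [0.63   0.1807] [0.6304 0.184 ] ztop 0.1269 basez 0.1158 ang -0.055 34
c [0.6618 0.0549] [0.6604 0.0554] [0.6617 0.0567] ztop 0.1188 basez 0.1063 ang -0.076 28
d [0.5355 0.0242] [0.5401 0.0232] [0.5369 0.0243] ztop 0.5676 basez 0.1889 ang 1.115 216
topTraceback (most recent call last):
  File "<stdin>", line 4, in <module>
  File "meas.py", line 10, in nutinfo
    zt=np.percentile(z[m],96); w=W[m&(z>zt-.0065)]; b=W[m&(z<zt-.006)]
    return _quantile_unchecked(
        a, q, axis, out, overwrite_input, method, keepdims, weights)
    return _ureduce(a,
                    func=_quantile_ureduce_func,
    ...<5 lines>...
                    overwrite_input=overwrite_input,
                    method=method)
    r = func(a, **kwargs)
    result = _quantile(arr,
                       quantiles=q,
    ...<2 lines>...
                       out=out,
                       weights=wgt)
    slices_having_nans = np.isnan(arr[-1, ...])
                                  ~~~^^^^^^^^^
IndexError: index -1 is out of bounds for axis 0 with size 0
```

View pics/t3.png

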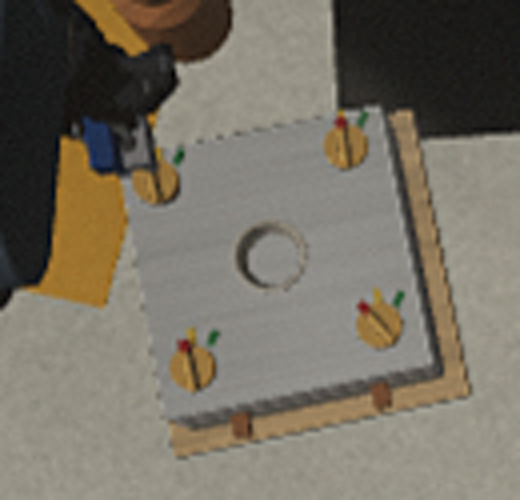

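Nut b now reads about 0 rad, so it is at its half mark; the image was taken before the move to d. The key is over d and I'll descend.

```bash
python3 -m crank '[{"dp":[0.002,0.0017,0.02],"delta_rot":[0,0,0],"fingers":-1},{"dp":[0,0,0.02],"delta_rot":[0,0,0],"fingers":-1},{"dp":[0,0,0.008],"delta_rot":[0,0,0],"fingers":-1},{"dp":[0,0,0.004],"delta_rot":[0,0,0],"fingers":-1},{"dp":[0,0,0.004],"delta_rot":[0,0,0],"fingers":-1},{"dp":[0,0,0],"delta_rot":[0,0,0],"fingers":-1}]'
python3 go.py .5328 .0249 .266 .74
python3 -m crank '[{"dp":[0,0,0.003],"delta_rot":[0,0,0],"fingers":-1},{"dp":[0,0,0.003],"delta_rot":[0,0,0],"fingers":-1},{"dp":[0,0,0.003],"delta_rot":[0,0,0],"fingers":-1},{"dp":[0,0,0.002],"delta_rot":[0,0,0],"fingers":-1},{"dp":[0,0,0],"delta_rot":[0,0,0],"fingers":-1}]'
python3 go.py .5328 .0249 .266 .74
```

```text
t: 9.63
tcp_pos: [0.5332, 0.0251, 0.2798]
tool_rot: [0.934, 0.358, -0.0, -0.0]
force: [-0.5, 0.0, -3.4]
finger_gap: 0.175
gripper_force: 60.4
t 9.63 tcp [0.5332 0.0251 0.2798] yaw 0.732 tilt 0.001 q1 -0.16 q6 0.68 F [-0.5  0.  -3.4] T [0.02 0.04 0.05] gap 0.175
dp units [-0.0008 -0.0001  0.0276] |d| mm 13.8 rot z units -0.0013 (rad -0.008)
t: 10.05
tcp_pos: [0.5332, 0.0252, 0.2748]
tool_rot: [0.934, 0.358, -0.0, -0.0]
force: [0.3, -0.1, -2.9]
finger_gap: 0.177
gripper_force: 60.5
t 10.05 tcp [0.5332 0.0252 0.2748] yaw 0.732 tilt 0.000 q1 -0.16 q6 0.68 F [ 0.3 -0.1 -2.9] T [0.08 0.05 0.03] gap 0.177
dp units [-0.0009 -0.0001  0.0176] |d| mm 8.8 rot z units -0.0013 (rad -0.008)
```

```bash
python3 -m crank '[{"dp":[0,0,0.003],"delta_rot":[0,0,0],"fingers":-1},{"dp":[0,0,0.003],"delta_rot":[0,0,0],"fingers":-1},{"dp":[0,0,0.003],"delta_rot":[0,0,0],"fingers":-1},{"dp":[0,0,0],"delta_rot":[0,0,0],"fingers":-1}]'
python3 -m crank '[{"dp":[0,0,0.003],"delta_rot":[0,0,0],"fingers":-1},{"dp":[0,0,0.003],"delta_rot":[0,0,0],"fingers":-1},{"dp":[0,0,0],"delta_rot":[0,0,0],"fingers":-1}]'
python3 go.py .5328 .0249 .266 .74
```

```text
t: 10.38
tcp_pos: [0.5328, 0.0253, 0.2699]
tool_rot: [0.934, 0.358, -0.001, -0.001]
force: [-0.8, 1.0, -2.9]
finger_gap: 0.175
gripper_force: 60.6
t: 10.63
tcp_pos: [0.5329, 0.0253, 0.267]
tool_rot: [0.934, 0.358, -0.0, -0.0]
force: [-1.3, 1.0, -3.0]
finger_gap: 0.175
gripper_force: 60.7
t 10.63 tcp [0.5329 0.0253 0.267 ] yaw 0.732 tilt 0.001 q1 -0.16 q6 0.68 F [-1.3  1.  -3. ] T [0.51 0.33 0.05] gap 0.175
dp units [-0.0007  0.0005  0.002 ] |d| mm 1.1 rot z units -0.0013 (rad -0.008)
```

```bash
python3 -m crank '[{"dp":[0,0,0.002],"delta_rot":[0,0,0],"fingers":-1},{"dp":[0,0,0.002],"delta_rot":[0,0,0],"fingers":-1},{"dp":[0,0,0],"delta_rot":[0,0,0],"fingers":-1}]'
python3 go.py .5328 .0249 .266 .118
```

```text
t: 10.88
tcp_pos: [0.5331, 0.0253, 0.2663]
tool_rot: [0.934, 0.358, -0.0, -0.0]
force: [-3.3, 3.2, 4.5]
finger_gap: 0.179
gripper_force: 61.9
t 10.88 tcp [0.5331 0.0253 0.2663] yaw 0.732 tilt 0.000 q1 -0.16 q6 0.68 F [-3.3  3.2  4.5] T [0.62 0.66 0.01] gap 0.179
dp units [-0.001   0.0002  0.0007] |d| mm 0.6 rot z units 0.0977 (rad 0.614)
```

```bash
python3 -m crank '[{"dp":[0,0,0],"delta_rot":[0,0,0.012],"fingers":-1},{"dp":[0,0,0],"delta_rot":[0,0,0.012],"fingers":-1},{"dp":[0,0,0],"delta_rot":[0,0,0.012],"fingers":-1},{"dp":[0,0,0],"delta_rot":[0,0,0.012],"fingers":-1},{"dp":[0,0,0],"delta_rot":[0,0,0.012],"fingers":-1},{"dp":[0,0,0],"delta_rot":[0,0,0.012],"fingers":-1},{"dp":[0,0,0],"delta_rot":[0,0,0.012],"fingers":-1},{"dp":[0,0,0],"delta_rot":[0,0,0.012],"fingers":-1},{"dp":[0,0,0],"delta_rot":[0,0,0],"fingers":-1},{"dp":[0,0,0],"delta_rot":[0,0,0],"fingers":-1}]'
python3 go.py .5328 .0249 .266 -.482
```

```text
t: 11.72
tcp_pos: [0.5322, 0.0256, 0.2663]
tool_rot: [0.998, 0.064, -0.001, -0.001]
force: [-5.1, 3.3, 6.6]
finger_gap: 0.176
gripper_force: 62.1
t 11.72 tcp [0.5322 0.0256 0.2663] yaw 0.129 tilt 0.003 q1 -0.16 q6 1.28 F [-5.1  3.3  6.6] T [0.75 1.07 0.09] gap 0.176
dp units [0.0011 0.0016 0.0006] |d| mm 1.0 rot z units 0.0972 (rad 0.611)
```

```bash
python3 -m crank '[{"dp":[0,0,0],"delta_rot":[0,0,-0.01],"fingers":-1},{"dp":[0,0,0],"delta_rot":[0,0,-0.007],"fingers":-1},{"dp":[0,0,-0.01],"delta_rot":[0,0,0],"fingers":-1},{"dp":[0,0,-0.03],"delta_rot":[0,0,0],"fingers":-1},{"dp":[0,0,-0.04],"delta_rot":[0,0,0],"fingers":-1},{"dp":[0,0,0],"delta_rot":[0,0,0],"fingers":-1}]'
python3 go.py .5021 .1512 .3 .238
```

```text
t: 12.22
tcp_pos: [0.5361, 0.0242, 0.3089]
tool_rot: [0.993, 0.117, 0.005, 0.002]
force: [0.8, -0.3, -2.3]
finger_gap: 0.181
gripper_force: 60.6
t 12.22 tcp [0.5361 0.0242 0.3089] yaw 0.235 tilt 0.010 q1 -0.16 q6 1.17 F [ 0.8 -0.3 -2.3] T [-0.05 -0.05 -0.  ] gap 0.181
dp units [-0.0073 -0.2629  0.0166] |d| mm 131.7 rot z units -0.0005 (rad -0.003)
```

```bash
python3 -m crank '[{"dp":[-0.002,-0.065,0],"delta_rot":[0,0,0],"fingers":-1},{"dp":[-0.002,-0.066,0],"delta_rot":[0,0,0],"fingers":-1},{"dp":[-0.002,-0.066,0],"delta_rot":[0,0,0],"fingers":-1},{"dp":[-0.001,-0.066,0],"delta_rot":[0,0,0],"fingers":-1},{"dp":[0,0,0.016],"delta_rot":[0,0,0],"fingers":-1},{"dp":[0,0,0],"delta_rot":[0,0,0],"fingers":-1},{"dp":[0,0,0],"delta_rot":[0,0,0],"fingers":-1}]'
python3 go.py .5021 .1512 .265 .238
python3 - <<'E'
from meas import *
p,W=cloud("scene")
for k,v in nutinfo("scene",W,p,np.array([.5833,.1027]),.2383).items(): print(k,*v)
cv2.imwrite("pics/s4.png",cv2.resize(cv2.cvtColor(p[150:260,290:410],cv2.COLOR_RGB2BGR),None,fx=5,fy=5,interpolation=2))
E
```

```text
t: 12.8
tcp_pos: [0.4993, 0.1518, 0.2967]
tool_rot: [0.993, 0.118, -0.0, 0.0]
force: [-0.6, -0.4, -2.3]
finger_gap: 0.174
gripper_force: 60.5
t 12.80 tcp [0.4993 0.1518 0.2967] yaw 0.236 tilt 0.001 q1 0.08 q6 1.42 F [-0.6 -0.4 -2.3] T [-0.03  0.01 -0.04] gap 0.174
dp units [0.0052 0.0025 0.0633] |d| mm 31.8 rot z units -0.0003 (rad -0.002)
a [0.5048 0.1505] [0.5094 0.1489] [0.5057 0.1502] ztop 0.5561 basez 0.2399 ang 1.483 191
b [0.6311 0.1812] [0.6301 0.1808] [0.631  0.1834] ztop 0.1274 basez 0.1159 ang 0.079 30
c [0.6618 0.0549] [0.6607 0.0552] [0.6616 0.0575] ztop 0.1185 basez 0.1065 ang 0.021 29
d [0.5355 0.0242] [0.5353 0.0241] [0.5357 0.0265] ztop 0.1349 basez 0.1221 ang 0.100 20
```

View pics/s4.png

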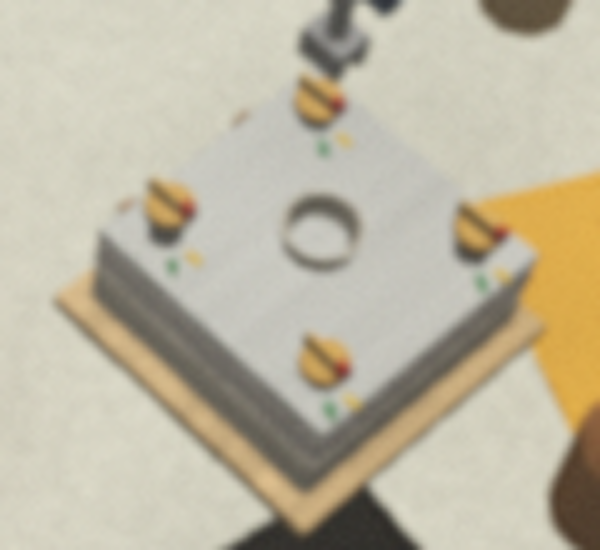

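```bash
cat > red.py <<'E'
from meas import *
BZ=dict(a=.111,b=.119,c=.1095,d=.1255)
def red(n,p,C,yaw=.2383):
    h=cv2.cvtColor(p,cv2.COLOR_RGB2HSV).astype(int); o={}
    m=((h[...,0]<8)|(h[...,0]>172))&(h[...,1]>110)
    Rm=np.array([[np.cos(yaw),-np.sin(yaw)],[np.sin(yaw),np.cos(yaw)]])
    for k,of in dict(a=(-65,65),b=(65,65),c=(65,-65),d=(-65,-65)).items():
        H=C+Rm@np.array(of)/1000
        c=np.argwhere(m)[:,::-1].astype(float); X=(ray(n,c,BZ[k]+.006)[:,:2]-H)@Rm
        s=(np.linalg.norm(X,axis=1)<.024)
        if s.sum()<2: continue
        w=(h[...,1][m][s]-100.)[:,None]; x=(X[s]*w).sum(0)/w.sum(); o[k]=(s.sum(),(x*1e3).round(1),"joint %.2f"%(.6-np.arctan2(x[1],x[0])))
    return o
if __name__=="__main__":
    im=lambda f:cv2.cvtColor(cv2.imread(f),cv2.COLOR_BGR2RGB)
    print("start",red("scene",im("pics/scene1.png"),np.array([.5833,.1027])))
    print("start top",red("top",im("pics/top1.png"),np.array([.5779,.1041])))
    print("now",red("scene",manip.snapshot("scene")[0],np.array([.5833,.1027])))
E
python3 red.py
```

```text
start {'a': (np.int64(2), array([9. , 2.8]), 'joint 0.30'), 'c': (np.int64(3), array([9.3, 1.8]), 'joint 0.41'), 'd': (np.int64(2), array([7.3, 8.8]), 'joint -0.28')}
start top {'a': (np.int64(8), array([14.5,  0.3]), 'joint 0.58'), 'b': (np.int64(6), array([14.3,  5.3]), 'joint 0.24'), 'c': (np.int64(6), array([14.3, -0.9]), 'joint 0.66'), 'd': (np.int64(4), array([12.7,  6.5]), 'joint 0.13')}
now {'a': (np.int64(2), array([8.9, 2.9]), 'joint 0.29'), 'c': (np.int64(3), array([9.3, 1.7]), 'joint 0.42'), 'd': (np.int64(2), array([9.5, 2.5]), 'joint 0.34')}
```

```bash
python3 -c "
from red import *
print(red('top',manip.snapshot('top')[0],np.array([.5779,.1041])))"
python3 -m crank '[{"dp":[0.005,0.0025,0.02],"delta_rot":[0,0,0],"fingers":-1},{"dp":[0,0,0.015],"delta_rot":[0,0,0],"fingers":-1},{"dp":[0,0,0.01],"delta_rot":[0,0,0],"fingers":-1},{"dp":[0,0,0.005],"delta_rot":[0,0,0],"fingers":-1},{"dp":[0,0,0],"delta_rot":[0,0,0],"fingers":-1}]'
python3 go.py .5021 .1512 .252 .238
```

```text
{'b': (np.int64(6), array([15.2,  0.1]), 'joint 0.59'), 'c': (np.int64(8), array([15.2, -1.2]), 'joint 0.68'), 'd': (np.int64(7), array([14.4,  0.2]), 'joint 0.58')}
t: 13.37
tcp_pos: [0.5014, 0.1512, 0.2713]
tool_rot: [0.993, 0.117, -0.001, -0.0]
force: [0.9, 0.1, -2.9]
finger_gap: 0.177
gripper_force: 60.6
t 13.37 tcp [0.5014 0.1512 0.2713] yaw 0.235 tilt 0.003 q1 0.08 q6 1.41 F [ 0.9  0.1 -2.9] T [ 0.02  0.03 -0.03] gap 0.177
dp units [0.0015 0.0004 0.0385] |d| mm 19.3 rot z units -0.0004 (rad -0.003)
```

```bash
python3 -m crank '[{"dp":[0.001,0,0.008],"delta_rot":[0,0,0],"fingers":-1},{"dp":[0,0,0.005],"delta_rot":[0,0,0],"fingers":-1},{"dp":[0,0,0.003],"delta_rot":[0,0,0],"fingers":-1},{"dp":[0,0,0.003],"delta_rot":[0,0,0],"fingers":-1},{"dp":[0,0,0.003],"delta_rot":[0,0,0],"fingers":-1},{"dp":[0,0,0],"delta_rot":[0,0,0],"fingers":-1}]'
python3 -m crank '[{"dp":[0,0,0.003],"delta_rot":[0,0,0],"fingers":-1},{"dp":[0,0,0.003],"delta_rot":[0,0,0],"fingers":-1},{"dp":[0,0,0.003],"delta_rot":[0,0,0],"fingers":-1},{"dp":[0,0,0],"delta_rot":[0,0,0],"fingers":-1}]'
python3 go.py .5021 .1512 .252 .238
```

```text
t: 13.87
tcp_pos: [0.5023, 0.1517, 0.2612]
tool_rot: [0.993, 0.118, -0.0, -0.0]
force: [-0.1, 0.1, -2.7]
finger_gap: 0.176
gripper_force: 60.6
t: 14.2
tcp_pos: [0.5022, 0.1516, 0.2566]
tool_rot: [0.993, 0.118, -0.0, -0.0]
force: [0.6, 0.4, -2.6]
finger_gap: 0.175
gripper_force: 60.6
t 14.20 tcp [0.5022 0.1516 0.2566] yaw 0.236 tilt 0.001 q1 0.08 q6 1.42 F [ 0.6  0.4 -2.6] T [-0.03  0.07 -0.02] gap 0.175
dp units [-0.0005  0.0007  0.0093] |d| mm 4.6 rot z units -0.0004 (rad -0.002)
```

```bash
python3 -m crank '[{"dp":[0,0,0.003],"delta_rot":[0,0,0],"fingers":-1},{"dp":[0,0,0.003],"delta_rot":[0,0,0],"fingers":-1},{"dp":[0,0,0.002],"delta_rot":[0,0,0],"fingers":-1},{"dp":[0,0,0],"delta_rot":[0,0,0],"fingers":-1}]'
python3 -m crank '[{"dp":[0,0,0.002],"delta_rot":[0,0,0],"fingers":-1},{"dp":[0,0,0.001],"delta_rot":[0,0,0],"fingers":-1},{"dp":[0,0,0],"delta_rot":[0,0,0],"fingers":-1}]'
python3 go.py .5021 .1512 .252 -.482
```

```text
t: 14.53
tcp_pos: [0.5024, 0.1516, 0.2529]
tool_rot: [0.993, 0.118, -0.0, -0.0]
force: [0.6, -0.4, -2.7]
finger_gap: 0.178
gripper_force: 60.6
t: 14.78
tcp_pos: [0.5026, 0.1517, 0.2526]
tool_rot: [0.993, 0.118, 0.0, -0.0]
force: [-0.9, -0.2, 5.3]
finger_gap: 0.176
gripper_force: 61.9
t 14.78 tcp [0.5026 0.1517 0.2526] yaw 0.236 tilt 0.001 q1 0.08 q6 1.42 F [-0.9 -0.2  5.3] T [-0.03  0.42  0.  ] gap 0.176
dp units [-0.0012  0.0008  0.0013] |d| mm 1.0 rot z units 0.1142 (rad 0.718)
```

```bash
python3 -m crank '[{"dp":[0,0,0],"delta_rot":[0,0,0.012],"fingers":-1},{"dp":[0,0,0],"delta_rot":[0,0,0.012],"fingers":-1},{"dp":[0,0,0],"delta_rot":[0,0,0.012],"fingers":-1},{"dp":[0,0,0],"delta_rot":[0,0,0.012],"fingers":-1},{"dp":[0,0,0],"delta_rot":[0,0,0.012],"fingers":-1},{"dp":[0,0,0],"delta_rot":[0,0,0.012],"fingers":-1},{"dp":[0,0,0],"delta_rot":[0,0,0.012],"fingers":-1},{"dp":[0,0,0],"delta_rot":[0,0,0.012],"fingers":-1},{"dp":[0,0,0],"delta_rot":[0,0,0.008],"fingers":-1},{"dp":[0,0,0],"delta_rot":[0,0,0],"fingers":-1}]'
python3 go.py .5021 .1512 .252 -.482
python3 -m crank '[{"dp":[0,0,0],"delta_rot":[0,0,0.004],"fingers":-1},{"dp":[0,0,0],"delta_rot":[0,0,0.004],"fingers":-1},{"dp":[0,0,0],"delta_rot":[0,0,0],"fingers":-1}]'
python3 go.py .5021 .1512 .252 -.482
```

```text
t: 15.62
tcp_pos: [0.502, 0.1517, 0.2526]
tool_rot: [0.978, -0.208, -0.0, 0.0]
force: [-3.2, 0.0, 6.8]
finger_gap: 0.174
gripper_force: 61.9
t 15.62 tcp [0.502  0.1517 0.2526] yaw -0.419 tilt 0.000 q1 0.08 q6 2.07 F [-3.2  0.   6.8] T [-0.04  0.64  0.13] gap 0.174
dp units [0.0006 0.0009 0.0013] |d| mm 0.8 rot z units 0.0101 (rad 0.063)
t: 15.87
tcp_pos: [0.502, 0.1517, 0.2526]
tool_rot: [0.973, -0.232, -0.0, 0.0]
force: [-1.8, 0.8, 7.4]
finger_gap: 0.177
gripper_force: 61.9
t 15.87 tcp [0.502  0.1517 0.2526] yaw -0.468 tilt 0.001 q1 0.08 q6 2.12 F [-1.8  0.8  7.4] T [-0.05  0.69  0.17] gap 0.177
dp units [0.0007 0.0007 0.0013] |d| mm 0.8 rot z units 0.0023 (rad 0.014)
```

```bash
for i in 1; do python3 -m crank '[{"dp":[0,0,0],"delta_rot":[0,0,0.003],"fingers":-1},{"dp":[0,0,0],"delta_rot":[0,0,0],"fingers":-1}]' >/dev/null; python3 go.py .5021 .1512 .252 -.482|head -1; python3 -m crank '[{"dp":[0,0,0],"delta_rot":[0,0,0.003],"fingers":-1},{"dp":[0,0,0],"delta_rot":[0,0,0],"fingers":-1}]'>/dev/null;  python3 go.py .5021 .1512 .252 -.482|head -1; done
```

```text
t 16.03 tcp [0.5019 0.1516 0.2526] yaw -0.486 tilt 0.001 q1 0.08 q6 2.14 F [-2.7  0.5  7.3] T [-0.06  0.74  0.18] gap 0.176
t 16.20 tcp [0.5019 0.1516 0.2526] yaw -0.505 tilt 0.001 q1 0.08 q6 2.16 F [-3.4  0.4  6.7] T [-0.12  0.73  0.24] gap 0.170
```

```bash
python3 -m crank '[{"dp":[0,0,0],"delta_rot":[0,0,0.003],"fingers":-1},{"dp":[0,0,0],"delta_rot":[0,0,0],"fingers":-1}]' >/dev/null; python3 go.py .5021 .1512 .252 -.482|head -1; python3 -m crank '[{"dp":[0,0,0],"delta_rot":[0,0,0.003],"fingers":-1},{"dp":[0,0,0],"delta_rot":[0,0,0],"fingers":-1}]'>/dev/null;  python3 go.py .5021 .1512 .252 -.482|head -1
```

```text
t 16.37 tcp [0.5019 0.1516 0.2526] yaw -0.524 tilt 0.001 q1 0.08 q6 2.18 F [-4.5  0.8  7. ] T [-0.07  0.68  0.19] gap 0.176
t 16.53 tcp [0.5019 0.1516 0.2526] yaw -0.543 tilt 0.001 q1 0.08 q6 2.19 F [-2.5  1.   7.1] T [-0.09  0.69  0.25] gap 0.179
```

```bash
python3 -m crank '[{"dp":[0,0,0],"delta_rot":[0,0,0.004],"fingers":-1},{"dp":[0,0,0],"delta_rot":[0,0,0],"fingers":-1}]' >/dev/null; python3 go.py .5021 .1512 .252 -.482|head -1; python3 -m crank '[{"dp":[0,0,0],"delta_rot":[0,0,0.003],"fingers":-1},{"dp":[0,0,0],"delta_rot":[0,0,0],"fingers":-1}]'>/dev/null;  python3 go.py .5021 .1512 .252 -.482|head -1
```

```text
t 16.70 tcp [0.5018 0.1516 0.2526] yaw -0.567 tilt 0.001 q1 0.08 q6 2.22 F [-2.6 -0.1  8. ] T [-0.08  0.72  0.46] gap 0.171
t 16.87 tcp [0.5018 0.1516 0.2526] yaw -0.585 tilt 0.001 q1 0.08 q6 2.24 F [-3.1 -1.1  7.5] T [-0.04  0.71  0.6 ] gap 0.178
```

Nut a is at its stop, where the torque jumped. I'll back off, lift and go to c.

```bash
python3 -m crank '[{"dp":[0,0,0],"delta_rot":[0,0,-0.012],"fingers":-1},{"dp":[0,0,0],"delta_rot":[0,0,-0.012],"fingers":-1},{"dp":[0,0,-0.01],"delta_rot":[0,0,0],"fingers":-1},{"dp":[0,0,-0.03],"delta_rot":[0,0,0],"fingers":-1},{"dp":[0,0,-0.06],"delta_rot":[0,0,0],"fingers":-1},{"dp":[0,0,0],"delta_rot":[0,0,-0.0195],"fingers":-1},{"dp":[0,0,0],"delta_rot":[0,0,-0.0195],"fingers":-1},{"dp":[0,0,0],"delta_rot":[0,0,-0.0195],"fingers":-1},{"dp":[0,0,0],"delta_rot":[0,0,-0.0195],"fingers":-1},{"dp":[0,0,0],"delta_rot":[0,0,-0.0195],"fingers":-1},{"dp":[0,0,0],"delta_rot":[0,0,0],"fingers":-1}]'
python3 go.py .6591 .0556 .303 .19
```

```text
t: 17.78
tcp_pos: [0.5024, 0.1516, 0.3014]
tool_rot: [0.996, 0.088, -0.0, 0.0]
force: [0.2, -0.1, -2.0]
finger_gap: 0.176
gripper_force: 60.6
t 17.78 tcp [0.5024 0.1516 0.3014] yaw 0.176 tilt 0.000 q1 0.08 q6 1.47 F [ 0.2 -0.1 -2. ] T [-0.02  0.02  0.  ] gap 0.176
dp units [ 0.2749  0.244  -0.0032] |d| mm 183.8 rot z units -0.0022 (rad -0.014)
```

```bash
python3 -m crank '[{"dp":[0.055,0.0488,0],"delta_rot":[0,0,0],"fingers":-1},{"dp":[0.055,0.0488,0],"delta_rot":[0,0,0],"fingers":-1},{"dp":[0.055,0.0488,0],"delta_rot":[0,0,0],"fingers":-1},{"dp":[0.055,0.0488,0],"delta_rot":[0,0,0],"fingers":-1},{"dp":[0.055,0.0488,0],"delta_rot":[0,0,0],"fingers":-1},{"dp":[0,0,0],"delta_rot":[0,0,0],"fingers":-1},{"dp":[0,0,0.02],"delta_rot":[0,0,0],"fingers":-1},{"dp":[0,0,0.02],"delta_rot":[0,0,0],"fingers":-1},{"dp":[0,0,0.01],"delta_rot":[0,0,0],"fingers":-1},{"dp":[0,0,0],"delta_rot":[0,0,0],"fingers":-1}]'
python3 go.py .6591 .0556 .251 .18
python3 -c "
from red import *
print(red('top',manip.snapshot('top')[0],np.array([.5779,.1041])))"
```

```text
t: 18.62
tcp_pos: [0.6567, 0.0566, 0.2737]
tool_rot: [0.996, 0.088, -0.003, -0.001]
force: [0.3, -0.4, -2.9]
finger_gap: 0.175
gripper_force: 60.3
t 18.62 tcp [0.6567 0.0566 0.2737] yaw 0.176 tilt 0.006 q1 -0.08 q6 1.31 F [ 0.3 -0.4 -2.9] T [ 0.03 -0.02  0.03] gap 0.175
dp units [0.0047 0.0028 0.0453] |d| mm 22.8 rot z units -0.0007 (rad -0.004)
{'d': (np.int64(7), array([14.4,  0.2]), 'joint 0.59')}
```

```bash
python3 -m crank '[{"dp":[0.003,0.002,0.01],"delta_rot":[0,0,0],"fingers":-1},{"dp":[0,0,0.006],"delta_rot":[0,0,0],"fingers":-1},{"dp":[0,0,0],"delta_rot":[0,0,0],"fingers":-1},{"dp":[0,0,0],"delta_rot":[0,0,0],"fingers":-1}]'
python3 go.py .6591 .0556 .251 .18
```

```text
t: 19.0
tcp_pos: [0.6607, 0.055, 0.2684]
tool_rot: [0.996, 0.088, -0.0, -0.0]
force: [0.6, -0.3, -3.1]
finger_gap: 0.18
gripper_force: 60.3
t 19.00 tcp [0.6607 0.055  0.2684] yaw 0.176 tilt 0.000 q1 -0.09 q6 1.31 F [ 0.6 -0.3 -3.1] T [ 0.01 -0.04  0.03] gap 0.180
dp units [-0.0029 -0.0017  0.0348] |d| mm 17.5 rot z units -0.0006 (rad -0.004)
```

```bash
python3 -m crank '[{"dp":[-0.003,-0.0017,0.006],"delta_rot":[0,0,0],"fingers":-1},{"dp":[0,0,0.003],"delta_rot":[0,0,0],"fingers":-1},{"dp":[0,0,0.003],"delta_rot":[0,0,0],"fingers":-1},{"dp":[0,0,0.003],"delta_rot":[0,0,0],"fingers":-1},{"dp":[0,0,0.003],"delta_rot":[0,0,0],"fingers":-1},{"dp":[0,0,0],"delta_rot":[0,0,0],"fingers":-1}]'
python3 -m crank '[{"dp":[0,0,0.003],"delta_rot":[0,0,0],"fingers":-1},{"dp":[0,0,0.003],"delta_rot":[0,0,0],"fingers":-1},{"dp":[0,0,0.003],"delta_rot":[0,0,0],"fingers":-1},{"dp":[0,0,0],"delta_rot":[0,0,0],"fingers":-1}]'
python3 go.py .6591 .0556 .251 .18
```

```text
t: 19.5
tcp_pos: [0.659, 0.0554, 0.259]
tool_rot: [0.996, 0.088, -0.0, -0.0]
force: [0.4, -0.0, -2.8]
finger_gap: 0.175
gripper_force: 60.3
t: 19.83
tcp_pos: [0.659, 0.0554, 0.2545]
tool_rot: [0.996, 0.088, -0.0, -0.0]
force: [0.5, 0.6, -2.5]
finger_gap: 0.177
gripper_force: 60.3
t 19.83 tcp [0.659  0.0554 0.2545] yaw 0.176 tilt 0.001 q1 -0.08 q6 1.31 F [ 0.5  0.6 -2.5] T [ 0.    0.01 -0.03] gap 0.177
dp units [ 0.0004 -0.0003  0.0069] |d| mm 3.5 rot z units -0.0007 (rad -0.004)
```

```bash
python3 -m crank '[{"dp":[0,0,0.003],"delta_rot":[0,0,0],"fingers":-1},{"dp":[0,0,0.003],"delta_rot":[0,0,0],"fingers":-1},{"dp":[0,0,0],"delta_rot":[0,0,0],"fingers":-1}]'
python3 -m crank '[{"dp":[0,0,0.002],"delta_rot":[0,0,0],"fingers":-1},{"dp":[0,0,0.001],"delta_rot":[0,0,0],"fingers":-1},{"dp":[0,0,0],"delta_rot":[0,0,0],"fingers":-1}]'
python3 go.py .6591 .0556 .251 -.56
```

```text
t: 20.08
tcp_pos: [0.659, 0.0555, 0.2515]
tool_rot: [0.996, 0.088, -0.0, -0.0]
force: [-0.0, 0.8, -2.9]
finger_gap: 0.177
gripper_force: 60.3
t: 20.33
tcp_pos: [0.6592, 0.0555, 0.2506]
tool_rot: [0.996, 0.088, 0.0, -0.0]
force: [0.0, 0.7, -2.7]
finger_gap: 0.179
gripper_force: 60.5
t 20.33 tcp [0.6592 0.0555 0.2506] yaw 0.176 tilt 0.000 q1 -0.08 q6 1.31 F [ 0.   0.7 -2.7] T [ 0.07  0.06 -0.02] gap 0.179
dp units [-0.0001 -0.0003 -0.0008] |d| mm 0.4 rot z units 0.1171 (rad 0.736)
```

```bash
python3 -m crank '[{"dp":[0,0,0.002],"delta_rot":[0,0,0],"fingers":-1},{"dp":[0,0,0.001],"delta_rot":[0,0,0],"fingers":-1},{"dp":[0,0,0],"delta_rot":[0,0,0],"fingers":-1}]'
python3 go.py .6591 .0556 .251 -.56
```

```text
t: 20.58
tcp_pos: [0.6593, 0.0555, 0.2504]
tool_rot: [0.996, 0.088, 0.001, 0.0]
force: [-1.7, 0.5, 3.6]
finger_gap: 0.173
gripper_force: 61.4
t 20.58 tcp [0.6593 0.0555 0.2504] yaw 0.176 tilt 0.001 q1 -0.08 q6 1.31 F [-1.7  0.5  3.6] T [0.12 0.46 0.  ] gap 0.173
dp units [-0.0004 -0.0002 -0.0011] |d| mm 0.6 rot z units 0.1171 (rad 0.736)
```

```bash
python3 -m crank '[{"dp":[0,0,0],"delta_rot":[0,0,0.012],"fingers":-1},{"dp":[0,0,0],"delta_rot":[0,0,0.012],"fingers":-1},{"dp":[0,0,0],"delta_rot":[0,0,0.012],"fingers":-1},{"dp":[0,0,0],"delta_rot":[0,0,0.012],"fingers":-1},{"dp":[0,0,0],"delta_rot":[0,0,0.012],"fingers":-1},{"dp":[0,0,0],"delta_rot":[0,0,0.012],"fingers":-1},{"dp":[0,0,0],"delta_rot":[0,0,0.012],"fingers":-1},{"dp":[0,0,0],"delta_rot":[0,0,0.012],"fingers":-1},{"dp":[0,0,0],"delta_rot":[0,0,0.008],"fingers":-1},{"dp":[0,0,0],"delta_rot":[0,0,0.004],"fingers":-1},{"dp":[0,0,0],"delta_rot":[0,0,0],"fingers":-1}]'
python3 go.py .6591 .0556 .251 -.56
python3 -m crank '[{"dp":[0,0,0],"delta_rot":[0,0,0.003],"fingers":-1},{"dp":[0,0,0],"delta_rot":[0,0,0.003],"fingers":-1},{"dp":[0,0,0],"delta_rot":[0,0,0],"fingers":-1}]' >/dev/null
python3 go.py .6591 .0556 .251 -.56
python3 -m crank '[{"dp":[0,0,0],"delta_rot":[0,0,0.003],"fingers":-1},{"dp":[0,0,0],"delta_rot":[0,0,0],"fingers":-1}]' >/dev/null
python3 go.py .6591 .0556 .251 -.56
```

```text
t: 21.5
tcp_pos: [0.6588, 0.056, 0.2504]
tool_rot: [0.969, -0.249, -0.0, -0.0]
force: [-3.9, 0.8, 5.9]
finger_gap: 0.177
gripper_force: 61.5
t 21.50 tcp [0.6588 0.056  0.2504] yaw -0.503 tilt 0.001 q1 -0.08 q6 1.99 F [-3.9  0.8  5.9] T [0.34 0.68 0.17] gap 0.177
dp units [ 0.001   0.0004 -0.0011] |d| mm 0.8 rot z units 0.0091 (rad 0.057)
t 21.75 tcp [0.6587 0.056  0.2504] yaw -0.540 tilt 0.001 q1 -0.08 q6 2.03 F [-3.3  1.7  5.9] T [0.35 0.72 0.24] gap 0.179
dp units [ 0.001   0.0002 -0.0011] |d| mm 0.7 rot z units 0.0032 (rad 0.020)
t 21.92 tcp [0.6587 0.056  0.2505] yaw -0.558 tilt 0.001 q1 -0.08 q6 2.04 F [-3.4  1.8  5.7] T [0.38 0.72 0.34] gap 0.176
dp units [ 0.0011  0.0003 -0.0011] |d| mm 0.8 rot z units 0.0003 (rad 0.002)
```

One more nudge for c, then back off, lift and go to b.

```bash
python3 -m crank '[{"dp":[0,0,0],"delta_rot":[0,0,0.004],"fingers":-1},{"dp":[0,0,0],"delta_rot":[0,0,0],"fingers":-1}]' >/dev/null
python3 go.py .6591 .0556 .251 -.56
python3 -m crank '[{"dp":[0,0,0],"delta_rot":[0,0,-0.012],"fingers":-1},{"dp":[0,0,0],"delta_rot":[0,0,-0.012],"fingers":-1},{"dp":[0,0,-0.01],"delta_rot":[0,0,0],"fingers":-1},{"dp":[0,0,-0.03],"delta_rot":[0,0,0],"fingers":-1},{"dp":[0,0,-0.06],"delta_rot":[0,0,0],"fingers":-1},{"dp":[0,0,0],"delta_rot":[0,0,-0.0195],"fingers":-1},{"dp":[0,0,0],"delta_rot":[0,0,-0.0195],"fingers":-1},{"dp":[0,0,0],"delta_rot":[0,0,-0.0195],"fingers":-1},{"dp":[0,0,0],"delta_rot":[0,0,-0.0195],"fingers":-1},{"dp":[0,0,0],"delta_rot":[0,0,-0.0195],"fingers":-1},{"dp":[0,0,0],"delta_rot":[0,0,-0.009],"fingers":-1},{"dp":[0,0,0],"delta_rot":[0,0,0],"fingers":-1}]' >/dev/null
python3 go.py .6284 .1823 .3 .238
```

```text
t 22.08 tcp [0.6587 0.056  0.2505] yaw -0.582 tilt 0.001 q1 -0.08 q6 2.07 F [-3.3  1.8  6.2] T [0.39 0.7  0.6 ] gap 0.177
dp units [ 0.0011  0.0002 -0.0011] |d| mm 0.8 rot z units -0.0036 (rad -0.022)
t 23.08 tcp [0.6592 0.0552 0.2986] yaw 0.235 tilt 0.000 q1 -0.08 q6 1.25 F [-0.3 -0.6 -2.8] T [-0.03 -0.02  0.03] gap 0.178
dp units [-0.0007 -0.2615 -0.0029] |d| mm 130.8 rot z units -0.0005 (rad -0.003)
```

```bash
python3 -m crank '[{"dp":[0,-0.065,0],"delta_rot":[0,0,0],"fingers":-1},{"dp":[0,-0.065,0],"delta_rot":[0,0,0],"fingers":-1},{"dp":[0,-0.066,0],"delta_rot":[0,0,0],"fingers":-1},{"dp":[-0.001,-0.0655,0],"delta_rot":[0,0,0],"fingers":-1},{"dp":[0,0,0.02],"delta_rot":[0,0,0],"fingers":-1},{"dp":[0,0,0.02],"delta_rot":[0,0,0],"fingers":-1},{"dp":[0,0,0.005],"delta_rot":[0,0,0],"fingers":-1},{"dp":[0,0,0],"delta_rot":[0,0,0],"fingers":-1},{"dp":[0,0,0],"delta_rot":[0,0,0],"fingers":-1},{"dp":[0,0,0],"delta_rot":[0,0,0],"fingers":-1}]' >/dev/null
python3 go.py .6284 .1823 .26 .238
```

```text
t 23.92 tcp [0.6289 0.1812 0.2766] yaw 0.233 tilt 0.001 q1 0.11 q6 1.45 F [-0.4 -0.4 -3. ] T [-0.06  0.01 -0.02] gap 0.175
dp units [-0.0004 -0.0023  0.0333] |d| mm 16.7 rot z units -0.0007 (rad -0.005)
```

```bash
python3 -m crank '[{"dp":[0,-0.0015,0.008],"delta_rot":[0,0,0],"fingers":-1},{"dp":[0,0,0.004],"delta_rot":[0,0,0],"fingers":-1},{"dp":[0,0,0.003],"delta_rot":[0,0,0],"fingers":-1},{"dp":[0,0,0.003],"delta_rot":[0,0,0],"fingers":-1},{"dp":[0,0,0.003],"delta_rot":[0,0,0],"fingers":-1},{"dp":[0,0,0],"delta_rot":[0,0,0],"fingers":-1}]'
python3 -m crank '[{"dp":[0,0,0.003],"delta_rot":[0,0,0],"fingers":-1},{"dp":[0,0,0.003],"delta_rot":[0,0,0],"fingers":-1},{"dp":[0,0,0.003],"delta_rot":[0,0,0],"fingers":-1},{"dp":[0,0,0],"delta_rot":[0,0,0],"fingers":-1}]'
python3 go.py .6284 .1823 .26 .238
```

```text
t: 24.42
tcp_pos: [0.6278, 0.1832, 0.2655]
tool_rot: [0.993, 0.118, -0.0, -0.0]
force: [-0.4, -0.0, -2.2]
finger_gap: 0.174
gripper_force: 60.4
t: 24.75
tcp_pos: [0.6277, 0.1832, 0.261]
tool_rot: [0.993, 0.118, -0.0, 0.0]
force: [-0.1, 0.3, -2.7]
finger_gap: 0.179
gripper_force: 60.4
t 24.75 tcp [0.6277 0.1832 0.261 ] yaw 0.236 tilt 0.001 q1 0.11 q6 1.45 F [-0.1  0.3 -2.7] T [ 0.04  0.01 -0.02] gap 0.179
dp units [0.0009 0.0021 0.0019] |d| mm 1.5 rot z units -0.0004 (rad -0.002)
```

```bash
python3 -m crank '[{"dp":[0,0.001,0.002],"delta_rot":[0,0,0],"fingers":-1},{"dp":[0,0,0.001],"delta_rot":[0,0,0],"fingers":-1},{"dp":[0,0,0],"delta_rot":[0,0,0],"fingers":-1}]' >/dev/null
python3 go.py .6284 .1823 .26 -.56
python3 -m crank '[{"dp":[0,0,0.001],"delta_rot":[0,0,0],"fingers":-1},{"dp":[0,0,0.001],"delta_rot":[0,0,0],"fingers":-1},{"dp":[0,0,0],"delta_rot":[0,0,0],"fingers":-1}]' >/dev/null
python3 go.py .6284 .1823 .26 -.56
```

```text
t 25.00 tcp [0.6281 0.1828 0.2604] yaw 0.236 tilt 0.000 q1 0.11 q6 1.45 F [-1.   0.7 -0.1] T [ 0.04  0.18 -0.03] gap 0.175
dp units [0.0003 0.0011 0.0009] |d| mm 0.7 rot z units 0.1266 (rad 0.796)
t 25.25 tcp [0.6283 0.1828 0.2603] yaw 0.236 tilt 0.001 q1 0.11 q6 1.45 F [-1.   0.3  4.5] T [ 0.03  0.47 -0.02] gap 0.176
dp units [-0.      0.0011  0.0007] |d| mm 0.6 rot z units 0.1266 (rad 0.796)
```

```bash
python3 -m crank '[{"dp":[0,0,0],"delta_rot":[0,0,0.012],"fingers":-1},{"dp":[0,0,0],"delta_rot":[0,0,0.012],"fingers":-1},{"dp":[0,0,0],"delta_rot":[0,0,0.012],"fingers":-1},{"dp":[0,0,0],"delta_rot":[0,0,0.012],"fingers":-1},{"dp":[0,0,0],"delta_rot":[0,0,0.012],"fingers":-1},{"dp":[0,0,0],"delta_rot":[0,0,0.012],"fingers":-1},{"dp":[0,0,0],"delta_rot":[0,0,0.012],"fingers":-1},{"dp":[0,0,0],"delta_rot":[0,0,0.012],"fingers":-1},{"dp":[0,0,0],"delta_rot":[0,0,0.012],"fingers":-1},{"dp":[0,0,0],"delta_rot":[0,0,0.007],"fingers":-1},{"dp":[0,0,0],"delta_rot":[0,0,0.004],"fingers":-1},{"dp":[0,0,0],"delta_rot":[0,0,0],"fingers":-1}]' >/dev/null
python3 go.py .6284 .1823 .26 -.56
python3 -m crank '[{"dp":[0,0,0],"delta_rot":[0,0,0.003],"fingers":-1},{"dp":[0,0,0],"delta_rot":[0,0,0.003],"fingers":-1},{"dp":[0,0,0],"delta_rot":[0,0,0],"fingers":-1}]' >/dev/null
python3 go.py .6284 .1823 .26 -.56
python3 -m crank '[{"dp":[0,0,0],"delta_rot":[0,0,0.004],"fingers":-1},{"dp":[0,0,0],"delta_rot":[0,0,0],"fingers":-1}]' >/dev/null
python3 go.py .6284 .1823 .26 -.56
```

```text
t 26.25 tcp [0.6279 0.1827 0.2603] yaw -0.512 tilt 0.001 q1 0.11 q6 2.20 F [-1.9  0.   5.9] T [-0.09  0.58  0.14] gap 0.173
dp units [0.0013 0.0003 0.0007] |d| mm 0.7 rot z units 0.0077 (rad 0.048)
t 26.50 tcp [0.6279 0.1827 0.2603] yaw -0.549 tilt 0.001 q1 0.11 q6 2.23 F [-2.4 -0.7  6.1] T [-0.03  0.65  0.3 ] gap 0.178
dp units [0.0012 0.0002 0.0007] |d| mm 0.7 rot z units 0.0018 (rad 0.011)
t 26.67 tcp [0.6279 0.1827 0.2603] yaw -0.573 tilt 0.001 q1 0.11 q6 2.26 F [-2.3 -0.4  5.4] T [0.   0.61 0.54] gap 0.178
dp units [0.0013 0.0001 0.0006] |d| mm 0.7 rot z units -0.0021 (rad -0.013)
```

b is tight. Back off and go to d.

```bash
python3 -m crank '[{"dp":[0,0,0],"delta_rot":[0,0,-0.012],"fingers":-1},{"dp":[0,0,0],"delta_rot":[0,0,-0.012],"fingers":-1},{"dp":[0,0,-0.01],"delta_rot":[0,0,0],"fingers":-1},{"dp":[0,0,-0.04],"delta_rot":[0,0,0],"fingers":-1},{"dp":[0,0,-0.05],"delta_rot":[0,0,0],"fingers":-1},{"dp":[0,0,0],"delta_rot":[0,0,-0.0195],"fingers":-1},{"dp":[0,0,0],"delta_rot":[0,0,-0.0195],"fingers":-1},{"dp":[0,0,0],"delta_rot":[0,0,-0.0195],"fingers":-1},{"dp":[0,0,0],"delta_rot":[0,0,-0.0195],"fingers":-1},{"dp":[0,0,0],"delta_rot":[0,0,-0.0195],"fingers":-1},{"dp":[0,0,0],"delta_rot":[0,0,-0.0075],"fingers":-1},{"dp":[0,0,0],"delta_rot":[0,0,0],"fingers":-1}]' >/dev/null
python3 go.py .5326 .0252 .3077 .238
```

```text
t 27.67 tcp [0.628  0.1825 0.3084] yaw 0.235 tilt 0.001 q1 0.11 q6 1.45 F [ 0.7  0.4 -2.7] T [0.01 0.01 0.08] gap 0.176
dp units [-0.2587  0.2617  0.0016] |d| mm 184.0 rot z units -0.0006 (rad -0.003)
```

```bash
python3 -m crank '[{"dp":[-0.0517,0.0523,0],"delta_rot":[0,0,0],"fingers":-1},{"dp":[-0.0517,0.0523,0],"delta_rot":[0,0,0],"fingers":-1},{"dp":[-0.0517,0.0523,0],"delta_rot":[0,0,0],"fingers":-1},{"dp":[-0.0517,0.0523,0],"delta_rot":[0,0,0],"fingers":-1},{"dp":[-0.0517,0.0523,0],"delta_rot":[0,0,0],"fingers":-1},{"dp":[0,0,0.02],"delta_rot":[0,0,0],"fingers":-1},{"dp":[0,0,0.02],"delta_rot":[0,0,0],"fingers":-1},{"dp":[0,0,0.006],"delta_rot":[0,0,0],"fingers":-1},{"dp":[0,0,0],"delta_rot":[0,0,0],"fingers":-1},{"dp":[0,0,0],"delta_rot":[0,0,0],"fingers":-1},{"dp":[0,0,0],"delta_rot":[0,0,0],"fingers":-1}]' >/dev/null
python3 go.py .5326 .0252 .266 .238
```

```text
t 28.58 tcp [0.5337 0.0263 0.2859] yaw 0.237 tilt 0.001 q1 -0.16 q6 1.17 F [ 0.8  0.5 -1.5] T [0.01 0.06 0.06] gap 0.175
dp units [-0.0026  0.0016  0.0398] |d| mm 20.0 rot z units -0.0002 (rad -0.001)
```

```bash
python3 -m crank '[{"dp":[-0.002,0.0013,0.01],"delta_rot":[0,0,0],"fingers":-1},{"dp":[0,0,0.005],"delta_rot":[0,0,0],"fingers":-1},{"dp":[0,0,0.004],"delta_rot":[0,0,0],"fingers":-1},{"dp":[0,0,0.003],"delta_rot":[0,0,0],"fingers":-1},{"dp":[0,0,0.003],"delta_rot":[0,0,0],"fingers":-1},{"dp":[0,0,0],"delta_rot":[0,0,0],"fingers":-1}]'
python3 -m crank '[{"dp":[0,0,0.003],"delta_rot":[0,0,0],"fingers":-1},{"dp":[0,0,0.003],"delta_rot":[0,0,0],"fingers":-1},{"dp":[0,0,0.003],"delta_rot":[0,0,0],"fingers":-1},{"dp":[0,0,0],"delta_rot":[0,0,0],"fingers":-1}]'
python3 go.py .5326 .0252 .266 .238
```

```text
t: 29.08
tcp_pos: [0.532, 0.0249, 0.2732]
tool_rot: [0.993, 0.117, -0.0, -0.001]
force: [0.4, 1.5, -2.4]
finger_gap: 0.175
gripper_force: 60.3
t: 29.42
tcp_pos: [0.532, 0.0249, 0.2686]
tool_rot: [0.993, 0.117, -0.0, -0.001]
force: [-0.2, 3.1, -2.1]
finger_gap: 0.181
gripper_force: 60.3
t 29.42 tcp [0.532  0.0249 0.2686] yaw 0.235 tilt 0.001 q1 -0.16 q6 1.17 F [-0.2  3.1 -2.1] T [0.83 0.03 0.06] gap 0.181
dp units [ 0.0014 -0.0002  0.0053] |d| mm 2.7 rot z units -0.0004 (rad -0.003)
```

```bash
python3 -m crank '[{"dp":[0.001,-0.001,0.002],"delta_rot":[0,0,0],"fingers":-1},{"dp":[0,0,0.003],"delta_rot":[0,0,0],"fingers":-1},{"dp":[0,0,0],"delta_rot":[0,0,0],"fingers":-1}]' >/dev/null
python3 go.py .5326 .0252 .266 -.56
python3 -m crank '[{"dp":[0,0,0.002],"delta_rot":[0,0,0],"fingers":-1},{"dp":[0,0,0.001],"delta_rot":[0,0,0],"fingers":-1},{"dp":[0,0,0],"delta_rot":[0,0,0],"fingers":-1}]' >/dev/null
python3 go.py .5326 .0252 .266 -.56
```

```text
t 29.67 tcp [0.5324 0.0252 0.2664] yaw 0.236 tilt 0.000 q1 -0.16 q6 1.17 F [-0.8  3.4 -0.4] T [0.69 0.08 0.07] gap 0.179
dp units [0.0003 0.0001 0.0009] |d| mm 0.5 rot z units 0.1266 (rad 0.796)
t 29.92 tcp [0.5326 0.0252 0.2663] yaw 0.236 tilt 0.001 q1 -0.16 q6 1.17 F [-2.2  2.9  6.6] T [0.75 0.61 0.  ] gap 0.175
dp units [-0.      0.      0.0007] |d| mm 0.3 rot z units 0.1266 (rad 0.796)
```

```bash
python3 -m crank '[{"dp":[0,0,0],"delta_rot":[0,0,0.012],"fingers":-1},{"dp":[0,0,0],"delta_rot":[0,0,0.012],"fingers":-1},{"dp":[0,0,0],"delta_rot":[0,0,0.012],"fingers":-1},{"dp":[0,0,0],"delta_rot":[0,0,0.012],"fingers":-1},{"dp":[0,0,0],"delta_rot":[0,0,0.012],"fingers":-1},{"dp":[0,0,0],"delta_rot":[0,0,0.012],"fingers":-1},{"dp":[0,0,0],"delta_rot":[0,0,0.012],"fingers":-1},{"dp":[0,0,0],"delta_rot":[0,0,0.012],"fingers":-1},{"dp":[0,0,0],"delta_rot":[0,0,0.012],"fingers":-1},{"dp":[0,0,0],"delta_rot":[0,0,0.007],"fingers":-1},{"dp":[0,0,0],"delta_rot":[0,0,0.004],"fingers":-1},{"dp":[0,0,0],"delta_rot":[0,0,0],"fingers":-1}]' >/dev/null
python3 go.py .5326 .0252 .266 -.56
python3 -m crank '[{"dp":[0,0,0],"delta_rot":[0,0,0.003],"fingers":-1},{"dp":[0,0,0],"delta_rot":[0,0,0.003],"fingers":-1},{"dp":[0,0,0],"delta_rot":[0,0,0],"fingers":-1}]' >/dev/null
python3 go.py .5326 .0252 .266 -.56
python3 -m crank '[{"dp":[0,0,0],"delta_rot":[0,0,0.004],"fingers":-1},{"dp":[0,0,0],"delta_rot":[0,0,0],"fingers":-1}]' >/dev/null
python3 go.py .5326 .0252 .266 -.56
```

```text
t 30.92 tcp [0.532  0.0255 0.2663] yaw -0.512 tilt 0.001 q1 -0.16 q6 1.92 F [-3.2  3.4  8.6] T [0.95 0.83 0.11] gap 0.176
dp units [ 0.0013 -0.0001  0.0007] |d| mm 0.7 rot z units 0.0076 (rad 0.048)
t 31.17 tcp [0.532  0.0255 0.2663] yaw -0.549 tilt 0.001 q1 -0.16 q6 1.96 F [-3.7  4.4  9.7] T [0.9  0.79 0.37] gap 0.178
dp units [ 0.0014 -0.0001  0.0006] |d| mm 0.8 rot z units 0.0018 (rad 0.011)
t 31.33 tcp [0.532  0.0255 0.2663] yaw -0.573 tilt 0.001 q1 -0.16 q6 1.98 F [-4.   4.3  8.8] T [0.93 0.84 0.59] gap 0.175
dp units [ 0.0014 -0.0001  0.0006] |d| mm 0.8 rot z units -0.0021 (rad -0.013)
```

```bash
python3 -m crank '[{"dp":[0,0,0],"delta_rot":[0,0,-0.012],"fingers":-1},{"dp":[0,0,0],"delta_rot":[0,0,-0.012],"fingers":-1},{"dp":[0,0,-0.01],"delta_rot":[0,0,0],"fingers":-1},{"dp":[0,0,-0.04],"delta_rot":[0,0,0],"fingers":-1},{"dp":[0,0,-0.05],"delta_rot":[0,0,0],"fingers":-1},{"dp":[0,0,0],"delta_rot":[0,0,-0.0195],"fingers":-1},{"dp":[0,0,0],"delta_rot":[0,0,-0.0195],"fingers":-1},{"dp":[0,0,0],"delta_rot":[0,0,-0.0195],"fingers":-1},{"dp":[0,0,0],"delta_rot":[0,0,-0.0195],"fingers":-1},{"dp":[0,0,0],"delta_rot":[0,0,-0.0195],"fingers":-1},{"dp":[0,0,0],"delta_rot":[0,0,-0.0155],"fingers":-1},{"dp":[0,0,0],"delta_rot":[0,0,0],"fingers":-1}]' >/dev/null
python3 go.py .494 -.3255 .308 .29
```

```text
t 32.33 tcp [0.5327 0.0243 0.3148] yaw 0.286 tilt 0.002 q1 -0.16 q6 1.12 F [-0.3  0.8 -3. ] T [-0.04  0.01  0.01] gap 0.179
dp units [-0.2717  0.6493  0.0149] |d| mm 352.0 rot z units -0.0006 (rad -0.004)
```

```bash
python3 -m crank '[{"dp":[-0.027,0.065,0],"delta_rot":[0,0,0],"fingers":-1},{"dp":[-0.027,0.065,0],"delta_rot":[0,0,0],"fingers":-1},{"dp":[-0.027,0.065,0],"delta_rot":[0,0,0],"fingers":-1},{"dp":[-0.027,0.065,0],"delta_rot":[0,0,0],"fingers":-1},{"dp":[-0.027,0.065,0],"delta_rot":[0,0,0],"fingers":-1},{"dp":[-0.027,0.065,0],"delta_rot":[0,0,0],"fingers":-1},{"dp":[-0.027,0.065,0],"delta_rot":[0,0,0],"fingers":-1},{"dp":[-0.027,0.065,0],"delta_rot":[0,0,0],"fingers":-1},{"dp":[-0.027,0.065,0],"delta_rot":[0,0,0],"fingers":-1},{"dp":[-0.027,0.065,0],"delta_rot":[0,0,0],"fingers":-1},{"dp":[0,0,0],"delta_rot":[0,0,0],"fingers":-1},{"dp":[0,0,0],"delta_rot":[0,0,0],"fingers":-1}]' >/dev/null
python3 go.py .494 -.3255 .148 .29
python3 - <<'E'
from red import *
p=manip.snapshot('top')[0]; print(red('top',p,np.array([.5779,.1041])))
q=manip.snapshot('scene')[0]
f=lambda a:cv2.resize(cv2.cvtColor(a,cv2.COLOR_RGB2BGR),(390,390),interpolation=2)
cv2.imwrite("pics/e1.png",np.hstack([f(p[125:250,125:250]),f(q[160:280,160:280])]))
E
```

```text
t 33.33 tcp [ 0.494  -0.3276  0.3145] yaw 0.279 tilt 0.001 q1 -0.77 q6 0.52 F [-0.2  1.2 -2.8] T [ 0.01  0.03 -0.01] gap 0.176
dp units [ 0.0013 -0.0043  0.3331] |d| mm 166.5 rot z units -0.0018 (rad -0.011)
{'a': (np.int64(7), array([11.6, -8. ]), 'joint 1.20'), 'b': (np.int64(8), array([11.8, -8.4]), 'joint 1.22'), 'c': (np.int64(5), array([12.2, -8.3]), 'joint 1.20'), 'd': (np.int64(6), array([11.5, -8.3]), 'joint 1.23')}
```

View pics/e1.png

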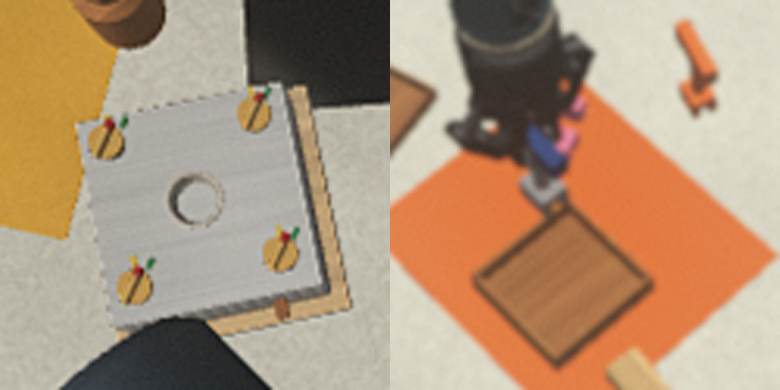

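All four nuts read about 1.20, at the green marks, and the key is upright above the tray. Next I set it down.

```bash
python3 -m crank '[{"dp":[0.001,-0.004,0.07],"delta_rot":[0,0,0],"fingers":-1},{"dp":[0,0,0.07],"delta_rot":[0,0,0],"fingers":-1},{"dp":[0,0,0.07],"delta_rot":[0,0,0],"fingers":-1},{"dp":[0,0,0.07],"delta_rot":[0,0,0],"fingers":-1},{"dp":[0,0,0.03],"delta_rot":[0,0,0],"fingers":-1},{"dp":[0,0,0.01],"delta_rot":[0,0,0],"fingers":-1},{"dp":[0,0,0.004],"delta_rot":[0,0,0],"fingers":-1},{"dp":[0,0,0],"delta_rot":[0,0,0],"fingers":-1},{"dp":[0,0,0],"delta_rot":[0,0,0],"fingers":-1}]' >/dev/null
python3 go.py .494 -.3255 .148 .29
python3 -m crank '[{"dp":[0,0,0.002],"delta_rot":[0,0,0],"fingers":-1},{"dp":[0,0,0.002],"delta_rot":[0,0,0],"fingers":-1},{"dp":[0,0,0],"delta_rot":[0,0,0],"fingers":-1}]' >/dev/null
python3 go.py .494 -.3255 .148 .29
```

```text
t 34.18 tcp [ 0.4955 -0.323   0.1545] yaw 0.286 tilt 0.003 q1 -0.77 q6 0.52 F [ 1.  -0.  -2.4] T [-0.03  0.03 -0.01] gap 0.177
dp units [-0.0044  0.0039  0.013 ] |d| mm 7.2 rot z units -0.0006 (rad -0.004)
t 34.43 tcp [ 0.4948 -0.323   0.1518] yaw 0.286 tilt 0.002 q1 -0.77 q6 0.52 F [-0.1  0.2 -2.5] T [-0.02 -0.01  0.01] gap 0.171
dp units [-0.0029  0.0044  0.0077] |d| mm 4.7 rot z units -0.0007 (rad -0.004)
```

```bash
python3 -m crank '[{"dp":[0,0,0.003],"delta_rot":[0,0,0],"fingers":-1},{"dp":[0,0,0.003],"delta_rot":[0,0,0],"fingers":-1},{"dp":[0,0,0.001],"delta_rot":[0,0,0],"fingers":-1},{"dp":[0,0,0],"delta_rot":[0,0,0],"fingers":-1},{"dp":[0,0,0],"delta_rot":[0,0,0],"fingers":-1}]' >/dev/null
python3 go.py .494 -.3255 .148 .29
python3 -m crank '[{"dp":[0,0,0.001],"delta_rot":[0,0,0],"fingers":-1},{"dp":[0,0,0.001],"delta_rot":[0,0,0],"fingers":-1},{"dp":[0,0,0],"delta_rot":[0,0,0],"fingers":-1}]' >/dev/null
python3 go.py .494 -.3255 .148 .29
```

```text
t 34.85 tcp [ 0.4946 -0.3228  0.1477] yaw 0.286 tilt 0.000 q1 -0.77 q6 0.52 F [-1.1  1.   1.4] T [ 0.06  0.07 -0.  ] gap 0.180
dp units [-0.0026  0.0048 -0.0005] |d| mm 2.7 rot z units -0.0007 (rad -0.004)
t 35.10 tcp [ 0.4946 -0.3228  0.1477] yaw 0.286 tilt 0.001 q1 -0.77 q6 0.52 F [-2.1  1.4  7.6] T [ 0.26  0.37 -0.  ] gap 0.174
dp units [-0.0027  0.0048 -0.0006] |d| mm 2.8 rot z units -0.0006 (rad -0.004)
```

```bash
python3 -m crank '[{"dp":[0,0,-0.002],"delta_rot":[0,0,0],"fingers":-1},{"dp":[0,0,0],"delta_rot":[0,0,0],"fingers":-0.5},{"dp":[0,0,0],"delta_rot":[0,0,0],"fingers":-0.3},{"dp":[0,0,0],"delta_rot":[0,0,0],"fingers":0},{"dp":[0,0,0],"delta_rot":[0,0,0],"fingers":0},{"dp":[0,0,0],"delta_rot":[0,0,0],"fingers":0},{"dp":[0,0,0],"delta_rot":[0,0,0],"fingers":0},{"dp":[0,0,0],"delta_rot":[0,0,0],"fingers":0}]' 
python3 -m crank '[{"dp":[0,0,-0.01],"delta_rot":[0,0,0],"fingers":0},{"dp":[0,0,-0.03],"delta_rot":[0,0,0],"fingers":0},{"dp":[0,0,-0.06],"delta_rot":[0,0,0],"fingers":0},{"dp":[0,0,-0.07],"delta_rot":[0,0,0],"fingers":0},{"dp":[0,0,-0.07],"delta_rot":[0,0,0],"fingers":0},{"dp":[0,0,-0.07],"delta_rot":[0,0,0],"fingers":0},{"dp":[0,0,0],"delta_rot":[0,0,0],"fingers":0},{"dp":[0,0,0],"delta_rot":[0,0,0],"fingers":0}]'
python3 - <<'E'
from h import *
q=manip.snapshot('scene')[0]
cv2.imwrite("pics/f1.png",cv2.resize(cv2.cvtColor(q[100:300,140:420],cv2.COLOR_RGB2BGR),None,fx=2.8,fy=2.8,interpolation=2))
E
```

```text
t: 35.77
tcp_pos: [0.4945, -0.3227, 0.1473]
tool_rot: [0.99, 0.142, -0.0, -0.0]
force: [-0.6, -0.8, -0.2]
finger_gap: 0.496
gripper_force: 0.0
t: 36.43
tcp_pos: [0.4953, -0.3234, 0.3055]
tool_rot: [0.99, 0.143, 0.002, 0.003]
force: [0.7, 0.4, -0.2]
finger_gap: 0.503
gripper_force: 0.0
```

View pics/f1.png

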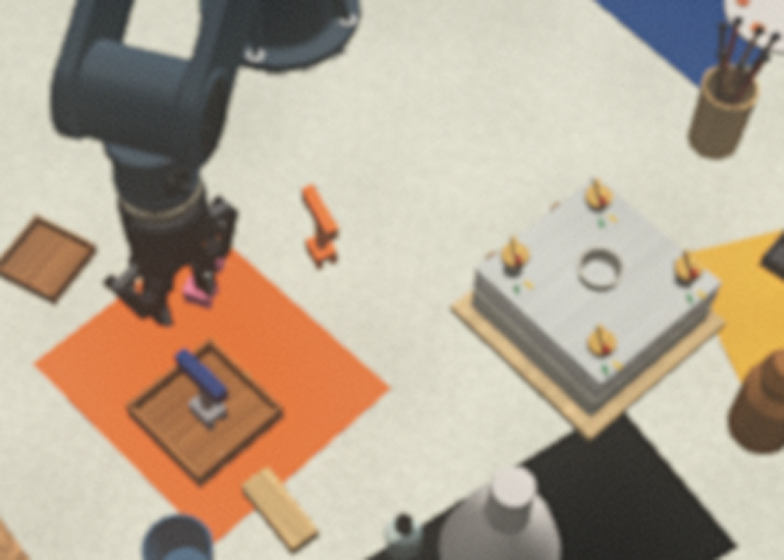

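The key stands upright in its tray at (205,390), the gripper is clear and everything else is in place.

```bash
python3 -c "
from station import manip
print(manip.sign_off())"
```

```text
the job is handed in; nothing more can be done
None
```

The job is handed in: nuts b and d went to half way (about 0.59 and 0.58 rad), then a, c, b and d were each turned until the torque rose at the stop (1.20 to 1.23 rad by camera, green mark 1.2), and the key stands upright in its tray, released, after about 36 of the 72 s.

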